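# Load the counter's drawer, release the lid stay, close up, crank the detector down

## Task

Load every sample carrier on the bench into the open drawer of the counter, one to a lane in any order, lying flat with its round cell towards the drawer's front; the cells are heavy, so find each carrier's balance point with a low trial lift, carry it hanging level and set it down gently. Then lift the locked stay beside the lid hinge off its pin, lower the lid gently until it is fully shut, push the drawer fully home, and crank the handwheel on top clockwise to its stop to bring the detector down. Leave the mouse and the box of wipes where they are.

Things in the scene. Friction and masses are not known exactly. Their poses are not given: they have to be found in the camera images.
- carrier0_mid (a point): A sample carrier: round closed steel cell, straight aluminium bar, foot under the bar's other end; one of three alike, one may be absent (None). 175 mm long in all. This point is on the bar's axis at the middle of the whole length, 34 mm above the underside; x runs along the bar away from the cell, z up. The bar (12 mm wide, 10 high) runs from 37.5 mm on the -x side of it to 87.5 mm on the +x side.
- carrier1_mid (a point): A second carrier, like carrier0, same point and axes. The cells hold different samples, so the mass (0.33 to 0.61 kg) and the balance point (on the bar, 6 to 32 mm from this point towards the cell) differ from carrier to carrier and are not told. Gripped away from its balance point a carrier pulls on the gripper and, if the grip is light, its heavy end droops.
- carrier2_mid (a point): A third carrier, like carrier0, same point and axes. The cell is 50 mm across and 48 mm high, its upright axis 62.5 mm from this point towards -x. Each carrier stands level on its cell and its foot, which is 24 mm wide and 12 mm long.
- carrier0: The whole of carrier0; origin on its underside, 34 mm below carrier0_mid, axes the same.
- carrier1: The whole of carrier1; origin on its underside, 34 mm below carrier1_mid, axes the same.
- carrier2: The whole of carrier2; origin on its underside, 34 mm below carrier2_mid, axes the same.
- lane0 (a point): Point on the drawer's floor in the middle of the lane at +y of lane1; axes as lane1. Two ribs 4 mm thick and 12 mm high split the floor into three lanes 65 mm wide, 68.7 mm from centre to centre.
- lane1 (a point): Point on the drawer's floor in the middle of its middle lane; moves with the drawer. x points from the drawer's front to its rear (into the counter), y to the left of someone facing the counter's front, z up. The aluminium tub is 197 mm long (x) and 202 mm wide (y) inside; its walls are 4 mm thick and stand 66 mm above its floor, which is 24 mm above the bench.
- lane2 (a point): Point on the drawer's floor in the middle of the lane at -y of lane1, on the side of the stay; axes as lane1. In front of the tub is a green fascia 400 mm wide and 14 mm thick, its top 117 mm above the bench.
- drawer (a joint): How far the drawer is out, m: 0 is fully home with the fascia against the counter, about 0.22 at the start, 0.23 at most. It slides stiffly (some 5 N) and cannot go in while the lid is up, as the lid meets the counter's head. The counter is a white box 420 mm wide, 202 mm high and 360 mm deep; its front stands 15 to 25 mm behind the lid hinge.
- drawer_handle (a point): Middle of the steel pull bar on the fascia: a round bar 11 mm thick, 140 mm long along lane1's y, 35 mm out from the fascia, 85 mm above the bench. Pushing on it towards +x of lane1 sends the drawer in.
- lid (a joint): Angle of the drawer's aluminium lid, rad: 0 is shut (lying on the tub), 1.48 at the start, 1.5 wide open. A plate 204 mm from hinge to free edge, 212 mm wide, 4 mm thick. Its hinge is stiff: it stays at any angle it is left at, and swings with 1 to 3 N at the free edge. While the stay is locked it cannot close.
- lid_hinge (a point): Middle of the lid's hinge line, along the top of the tub's rear wall, 92 mm above the bench. The lid's underside meets this line. The point turns with the lid; with the lid shut its axes are those of lane1.
- lid_edge (a point): Middle of the lid's free edge.
- stay (a joint): Angle of the stay to the lid, rad: about -2.02 when locked on its pin with the lid up; grows as the stay's free end is lifted; near 0 when the lid is shut. The pivot is stiff: the stay remains where it is lifted to. Lifted by 0.3 rad or more it frees the lid, and as the lid is lowered it slides forward over its pin.
- stay_pivot (a point): Point on the axis (parallel to lane1's y) of the stay's pivot on the lid's side edge, 50 mm from the hinge line; level along y with stay_rod. The stay is a flat steel bar outside the tub's side wall at lane1's -y; with the lid up it slopes down and forward from the pivot, and a tooth under it stands behind a pin on the tub's side.
- stay_rod (a point): Middle of the stay's black finger rod, 12 mm thick, which sticks out 38 mm sideways (along lane1's -y) near the stay's free end, 135 mm from its pivot and 36 mm beyond the pin. To free the stay lift the rod in an arc about stay_pivot.
- wheel (a joint): Turn of the handwheel, rad, growing clockwise as seen from above: 0 at one stop, 4.40 at the other (detector down), somewhere from 0 to 1.0 at the start. It turns with some 0.12 N m, stays where it is left, and takes several grasps. A pointer on the white scale on the counter's front goes down with it, reaching the bottom tick at the stop.
- wheel_mid (a point): Middle of the handwheel, half-way up, on its upright axis: a black scalloped disc 64 mm across and 18 mm thick on a steel post on top of the counter, its middle 247 mm above the bench and 36 mm (to its underside) clear of the counter's top. To be gripped across from above.
- mouse: Black computer mouse, 100 x 60 x 34 mm, a bystander. Origin: centre of its underside.
- wipes: Box of lab wipes, 110 x 120 x 85 mm with a paper tuft, a bystander. Origin: centre of its underside.
Not all that is in view belongs to the job. What is shaped like the carrier2 but turquoise or white is not meant.

How it is judged:
On the way, in this order (a step that is already met when the one before it is completed fails the run):
1. a carrier hangs level (within 0.17 rad) in the gripper, at least 40 mm off the bench (((height (world z) of carrier0_mid above 0.074 m and angle between carrier0_mid's own z axis and vertical below 0.17 rad and contact force between the fingers and carrier0 above 0.5 N) or (height (world z) of carrier1_mid above 0.074 m and angle between carrier1_mid's own z axis and vertical below 0.17 rad and contact force between the fingers and carrier1 above 0.5 N) or (height (world z) of carrier2_mid above 0.074 m and angle between carrier2_mid's own z axis and vertical below 0.17 rad and contact force between the fingers and carrier2 above 0.5 N))), for 0.3 s.
2. every carrier lies in a lane, released, the lid still up (angle between each of carrier0_mid, carrier1_mid, carrier2_mid's own z axis and vertical below 0.1 rad and z of carrier0_mid in the frame of lane1 between 0.028 and 0.04 m and x of carrier0_mid in the frame of lane1 between -0.016 and 0.016 m and y of carrier0_mid in the frame of lane1 between -0.085 and 0.085 m and angle between the x axis of each of carrier0_mid, carrier1_mid, carrier2_mid and the x axis of lane1, either way round below 0.2 rad and x of drawer_handle in the frame of carrier0_mid below -0.08 m and z of carrier1_mid in the frame of lane1 between 0.028 and 0.04 m and x of carrier1_mid in the frame of lane1 between -0.016 and 0.016 m and y of carrier1_mid in the frame of lane1 between -0.085 and 0.085 m and x of drawer_handle in the frame of carrier1_mid below -0.08 m and z of carrier2_mid in the frame of lane1 between 0.028 and 0.04 m and x of carrier2_mid in the frame of lane1 between -0.016 and 0.016 m and y of carrier2_mid in the frame of lane1 between -0.085 and 0.085 m and x of drawer_handle in the frame of carrier2_mid below -0.08 m and contact force between the fingers and carrier0 below 0.2 N and contact force between the fingers and carrier1 below 0.2 N and contact force between the fingers and carrier2 below 0.2 N and value of joint lid above 1.35 rad), for 0.3 s.
3. the stay is lifted off its pin with the lid still up (value of joint stay above -1.8706 rad and value of joint lid above 1.2 rad), for 0.1 s.
4. the lid is shut over the carriers, the drawer still out (value of joint lid below 0.03 rad and value of joint drawer above 0.15 m), for 0.2 s.
5. the drawer is fully home with the lid shut (value of joint drawer below 0.004 m and value of joint lid below 0.03 rad), for 0.2 s.
6. the handwheel is turned to its stop, the drawer home (value of joint wheel above 4.25 rad and value of joint drawer below 0.004 m), for 0.2 s.
At the end, for the whole second after the job is handed in: Every carrier lies level (0.1 rad) on the floor of a lane, along it (0.2 rad, 16 mm lengthwise), cell to the front; lid shut (0.03 rad), drawer home (4 mm), handwheel at its clockwise stop (0.15 rad); all at rest (all of step 6 and angle between each of carrier0_mid, carrier1_mid, carrier2_mid's own z axis and vertical below 0.1 rad and z of carrier0_mid in the frame of lane1 between 0.028 and 0.04 m and x of carrier0_mid in the frame of lane1 between -0.016 and 0.016 m and y of carrier0_mid in the frame of lane1 between -0.085 and 0.085 m and angle between the x axis of each of carrier0_mid, carrier1_mid, carrier2_mid and the x axis of lane1, either way round below 0.2 rad and x of drawer_handle in the frame of carrier0_mid below -0.08 m and z of carrier1_mid in the frame of lane1 between 0.028 and 0.04 m and x of carrier1_mid in the frame of lane1 between -0.016 and 0.016 m and y of carrier1_mid in the frame of lane1 between -0.085 and 0.085 m and x of drawer_handle in the frame of carrier1_mid below -0.08 m and z of carrier2_mid in the frame of lane1 between 0.028 and 0.04 m and x of carrier2_mid in the frame of lane1 between -0.016 and 0.016 m and y of carrier2_mid in the frame of lane1 between -0.085 and 0.085 m and x of drawer_handle in the frame of carrier2_mid below -0.08 m and value of joint lid below 0.03 rad and linear speed of each of carrier0, carrier1, carrier2 below 0.02 m/s); the robot touches nothing.
It fails at once if a carrier carried more than 60 mm off the bench while it hangs more than 0.35 rad out of level ((height (world z) of carrier0_mid above 0.094 m and angle between carrier0_mid's own z axis and vertical above 0.35 rad and contact force between the fingers and carrier0 above 0.5 N) or (height (world z) of carrier1_mid above 0.094 m and angle between carrier1_mid's own z axis and vertical above 0.35 rad and contact force between the fingers and carrier1 above 0.5 N) or (height (world z) of carrier2_mid above 0.094 m and angle between carrier2_mid's own z axis and vertical above 0.35 rad and contact force between the fingers and carrier2 above 0.5 N)).
It fails at once if a carrier dropped: falling freely faster than 1.1 m/s (from about 6 cm) ((linear speed of carrier0 above 1.1 m/s and contact force between the fingers and carrier0 below 0.05 N) or (linear speed of carrier1 above 1.1 m/s and contact force between the fingers and carrier1 below 0.05 N) or (linear speed of carrier2 above 1.1 m/s and contact force between the fingers and carrier2 below 0.05 N)).
It fails at once if the lid slammed: closing faster than 2.5 rad/s (velocity of joint lid below -2.5 rad/s).
It fails at once if the mouse or the box of wipes pushed more than 30 mm (distance of any of mouse, wipes from where it was at the start of the episode above 0.03 m).
Of carrier0, carrier1, carrier2 only 2 to 3 are there at a start; the rules pass over those that are not, and their reading is None.
At some moment in a run one of carrier0, carrier1, carrier2 may be knocked a few centimetres aside while the robot is not near it.
It also fails if it takes over 210 s, if anything falls off the work surface, if the arm or the gripper's body presses on something with over 40 N, if the wrist force passes 120 N, or if a joint passes its speed limit or range.

## Robot

A 7-joint arm with a two-finger parallel gripper is mounted at the origin on the work surface. World frame = base frame: x ahead of the robot, y to its left, z up, the work surface at z = 0. Lengths are in m, angles in rad, forces in N, time in s.
With the tool pointing down it reaches from about 0.4 to 0.85 m from the base axis. Payload 4.5 kg.
Tool frame: the origin (TCP) lies between the finger pads; the fingertips stand 11 mm ahead of it and the grasp point (between the pads) lies 8 mm behind it (r.tip_reach is the distance from the TCP to the fingertips, in m); x points along the fingers, y is the direction in which the jaws open and shut, and the axes are right-handed (so a half turn about x gives the same grasp; the last joint's range is limited). The gripper opens to 88 mm and grips with 3 to 60 N. Pads are 18 mm wide; open, the fingers measure 123 mm over their backs; the gripper's body (75 mm by 187 mm) begins 45 mm behind the grasp point.
Start: joints at [-1.203, 0.689, -0.195, 1.565, 0.157, 0.902, -0.215], TCP at [0.205, 0.591, 0.25] pointing down, gripper open.
Joint ranges: [-3.01, 3.01], [-0.46, 2.08], [-1.47, 1.51], [0.13, 2.56], [-1, 4.14], [0.04, 2.09], [-2.66, 2.66]. Speed limits (rad/s): [2.57, 2.57, 3.14, 3.14, 3.14, 3.14, 3.14].

## Interface

Orientations are given as a unit quaternion [x, y, z, w].
In Python, from plant import r gives the robot as it stands.
- The arm moves only by the tool drive_tool, never from a script. Its argument "deltas" is a list of rows, each a list of 3 entries, a list of its own where there are three numbers: the turn, a rotation vector about the tool's x, y, z in degrees, then the shift along the tool's x, y, z in cm, then the finger opening in cm, from 0 to 8.81. A call has 1 to 12 rows; each row shifts and turns the commanded pose from where the row before left it, along the tool's axes as they then stand; what a row does not reach is not made up. A row lasts 1/12 s, in which the tool goes at most 41.7 mm and 7.16 degrees, less where a joint would pass 70% of its speed; a pose out of reach is approached as far as the arm can. A call is refused whole if a number of a shift passes 4.17 or a number of a turn 7.16, either way. A call with a gripper value outside its range is refused whole. The fingers move at their own pace and stop on an object; "force" is the grip in N (left out, the last holds). Time passes only in rows, so rows that do not move let the fingers close. It gives the time, the measured TCP pose, the force and the opening at its end, in the units of the state.
- r.get_state(): the state, without advancing time (a new reading comes with each control period).
- r.snapshot(name): name is "scene" or "top"; returns a dict with "color" (480x640x3 uint8, red, green, blue), "fov_y" (degrees; the focal length in pixels is half the picture's height over the tangent of half this angle, whatever the lens; pixels are square), "cx", "cy" (the principal point, pixels), "extrinsics" (4x4, takes a point from world to camera coordinates). Camera axes: x right, y up, looking along -z (the intrinsics and any distortion apply to the point x, -y, -z); pixel columns grow to the right and rows downward; lengths in m; the calibration is good to about 2 mm. A picture is of the moment at which its call begins. There is no depth.
- r.finish_job(): hands the job in, once; it reports no verdict.
The state is a dict: "clock": time; "q": joint angles; "qd": joint speeds; "joint_torque": joint torques, N m; "tool_pos": TCP position; "eef_rot": TCP orientation; "contact_force": force on the tool from outside, world axes, zero at the start; "moment": the same for the moment, N m; "opening": opening from 0.0 (shut) to 1.0 (fully open).
Only numpy, scipy, OpenCV 4.12 (cv2) and the standard library are available. Lean on these libraries where they do the work, as an engineer would, in place of code of your own. Each camera call takes 0.05 s, during which the arm holds its last target. There are 200 camera calls.

## Working session

There is one attempt and no reset: what is moved stays moved. The work goes in short steps, Python scripts to look and compute and a tool call to move; the robot and the scene stay as the last step left them, time stands still between calls to the robot, and variables do not carry over. Pictures are saved under pics/ and viewed, about 12 in all and at most 16, crops included, and the job is handed in when it is done.

Besides the shell and the picture viewer there is one more tool, called after "Call:" by a JSON object that holds its "method" and its "body". drive_tool: Moves the arm, as the interface text tells. Its arguments: {"type":"object","properties":{"deltas":{"type":"array","items":{"type":"array"}},"force":{"type":"number"}},"required":["deltas"]}

```bash
ls; mkdir -p pics; python3 - <<'E'
from plant import r
import cv2,json
for n in("scene","top"):
    s=r.snapshot(n); cv2.imwrite(f"pics/{n}0.png",s["color"][:,:,::-1]); print(n,s["fov_y"],s["cx"],s["cy"],s["extrinsics"].tolist(), [k for k in s])
st=r.get_state(); print(st)
E
```

```text
pics
scene 55.80829516556538 314.9322388156028 241.28200709161578 [[0.684371751540636, 0.7289594891433607, 0.015917565173505913, -0.30659718064163594], [-0.6266445776130407, 0.5768738881140376, 0.5239590542784489, 0.29360814821647363], [0.3727624968279077, -0.368557431616897, 0.85159470439792, -1.6151932187122582], [0.0, 0.0, 0.0, 1.0]] ['color', 'fov_y', 'cx', 'cy', 'extrinsics']
top 46.90696720337616 301.14312970280014 237.0738195415037 [[0.01407996442549368, -0.9998221522072857, -0.012546655226301778, -0.08124363004265532], [0.9950456434891161, 0.012775443057656407, 0.09859490568995488, -0.5587040123827355], [-0.09841708172419743, -0.013872707387940995, 0.9950485546015437, -1.4492321525977128], [0.0, 0.0, 0.0, 1.0]] ['color', 'fov_y', 'cx', 'cy', 'extrinsics']
{'clock': 0.1, 'q': array([-1.20323078,  0.68990171, -0.19451187,  1.56620056,  0.15732133,
        0.90252209, -0.21510246]), 'qd': array([ 0.00061135, -0.00257955,  0.00079993, -0.00334569, -0.00013035,
       -0.00012832, -0.00023592]), 'joint_torque': array([-3.47098714e-03, -5.28497493e+01, -1.27184920e+00, -1.53837347e+01,
       -5.26088127e-02,  1.89352191e-03,  5.44931891e-05]), 'tool_pos': array([0.20462578, 0.58998545, 0.24899955]), 'eef_rot': array([ 0.11685272,  0.69733355, -0.11800823,  0.69724129]), 'contact_force': array([-0.50249617, -0.03030062, -0.54895578]), 'moment': array([ 0.05086668,  0.01109859, -0.02137496]), 'opening': 0.9988203936335833}
```

View pics/scene0.png

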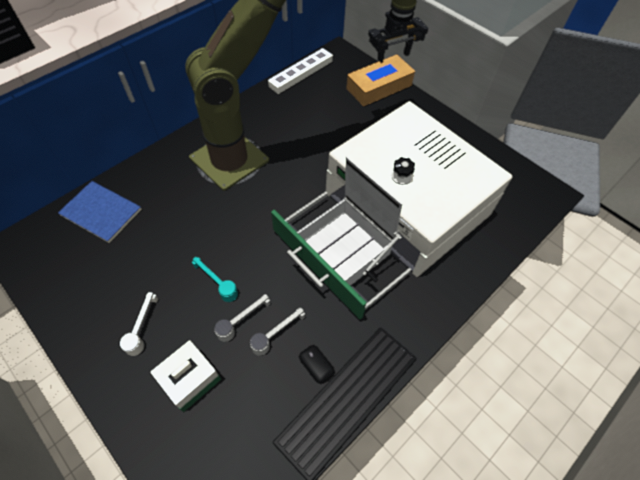

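View pics/top0.png

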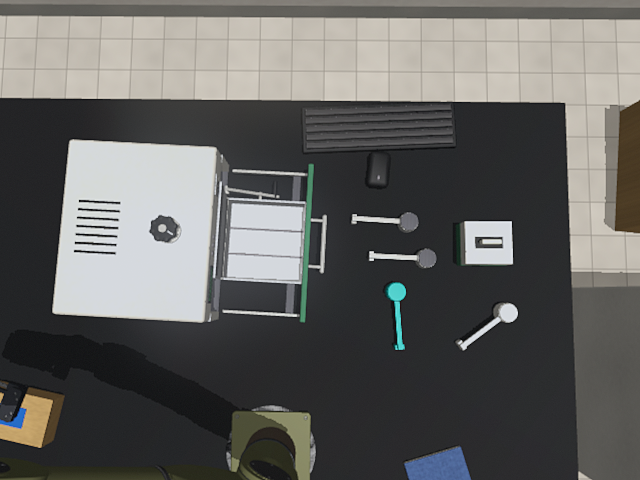

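```bash
cat > h.py <<'E'
import numpy as np, cv2
from plant import r
from scipy.spatial.transform import Rotation as R
def snap(n):
    s=r.snapshot(n); s["f"]=240/np.tan(np.radians(s["fov_y"]/2)); s["E"]=np.array(s["extrinsics"]); return s
def proj(s,p):
    c=s["E"][:3,:3]@np.asarray(p,float)+s["E"][:3,3]
    return np.array([s["cx"]+s["f"]*c[0]/-c[2], s["cy"]-s["f"]*c[1]/-c[2]])
def ray(s,u,v):
    d=np.array([(u-s["cx"])/s["f"],-(v-s["cy"])/s["f"],-1.]); Rm=s["E"][:3,:3]
    return -Rm.T@s["E"][:3,3], Rm.T@d
def onz(s,u,v,z):
    o,d=ray(s,u,v); return o+d*(z-o[2])/d[2]
def crop(s,x0,y0,x1,y1,k): return cv2.resize(s["color"][y0:y1,x0:x1,::-1],None,fx=k,fy=k,interpolation=cv2.INTER_CUBIC)
def tri(s1,p1,s2,p2):
    o1,d1=ray(s1,*p1);o2,d2=ray(s2,*p2)
    t=np.linalg.lstsq(np.c_[d1,-d2],o2-o1,rcond=None)[0]; a=o1+d1*t[0];b=o2+d2*t[1]
    return (a+b)/2,np.linalg.norm(a-b)
def tool():
    st=r.get_state(); M=R.from_quat(st["eef_rot"]).as_matrix(); return st["tool_pos"],M,st
def rel(target,M2=None):
    """shift in tool axes cm to target; rotvec deg to M2"""
    p,M,_=tool(); out=(M.T@(np.asarray(target)-p)*100).round(2)
    rv=np.degrees(R.from_matrix(M.T@M2).as_rotvec()).round(2) if M2 is not None else None
    return out,rv
E
python3 - <<'E'
from h import *
t=snap("top"); s=snap("scene")
c=np.zeros((600,800,3),np.uint8)
c[:525,:390]=crop(t,205,155,335,330,3)
c[:320,395:795]=crop(t,345,200,445,280,4)
c[325:595,395:795]=crop(s,325,150,425,218,4)[:270]
cv2.imwrite("pics/c1.png",c)
p,M,_=tool(); print(M)
# silhouettes: dark-grey cells, light bars
g=t["color"].astype(int)
sub=g[200:280,340:450].sum(2); 
m=(sub>120).astype(np.uint8); n,l,st,ce=cv2.connectedComponentsWithStats(m)
print(st,ce+[340,200])
E
```

```text
[[-2.44504577e-04  3.27593025e-01  9.44818898e-01]
 [-9.92305575e-04  9.44818382e-01 -3.27593103e-01]
 [-9.99999478e-01 -1.01764707e-03  9.40599671e-05]]
[[   9    0  101   79  963]
 [   0    0  110   80 7837]] [[399.7113188  232.31983385]
 [393.85964017 240.38228914]]
```

View pics/c1.png

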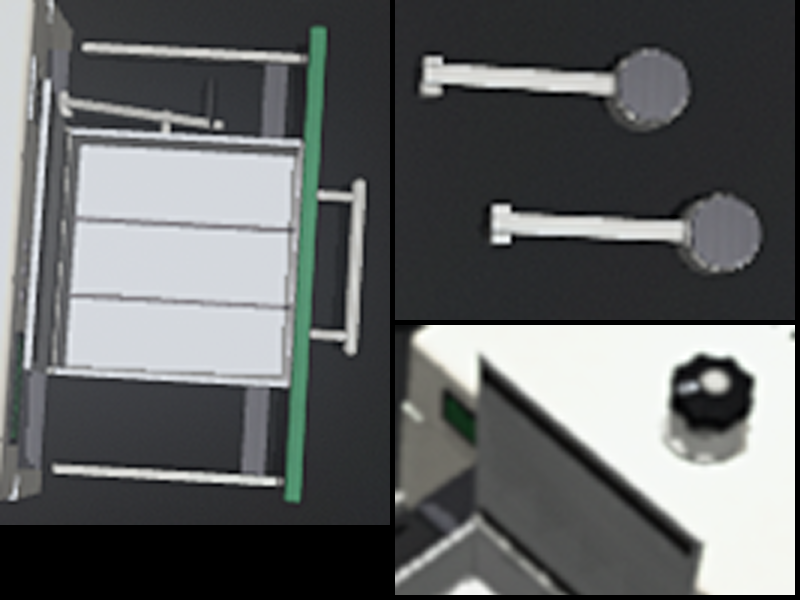

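```bash
cat > m1.py <<'E'
from h import *
from scipy.optimize import least_squares
t=snap("top")
for n,c,e in(("A",(409.25,221),(351.75,219.25)),("B",(427,258),(368.75,255.75))):
    C=onz(t,*c,.048);E=onz(t,*e,.039);d=E-C;L=np.hypot(*d[:2]);d/=L
    # 150mm between cell axis and bar end
    mid=(C[:2]+d[:2]*.0625+E[:2]-d[:2]*.0875)/2
    print(n,C[:2],E[:2],L,"mid",mid,"yaw from +y deg",np.degrees(np.arctan2(-d[0],d[1])))
k=lambda a,b:(205+a/3-.33,155+b/3-.33)
obs=[(k(360,183),(-.1515,-.070,.085)),(k(350,352),(-.1515,.070,.085)),
 (k(319,28),(-.1095,-.2,.117)),(k(292,501),(-.1095,.2,.117)),
 (k(293,230),(-.0985,-.03435,.036)),(k(290,305),(-.0985,.03435,.036)),
 (k(78,219),(.0985,-.03435,.036)),(k(70,296),(.0985,.03435,.036))]
def W(x,p): 
    a=np.pi/2+x[2]; return np.array([x[0]+np.cos(a)*p[0]-np.sin(a)*p[1],x[1]+np.sin(a)*p[0]+np.cos(a)*p[1],p[2]])
f=lambda x:np.concatenate([proj(t,W(x,p))-o for o,p in obs])
q=least_squares(f,[.55,.1,0]);print("lane1",q.x,np.degrees(q.x[2]));print(f(q.x).reshape(-1,2).round(1).tolist())
w=onz(t,163,228,.256);print("wheel",w)
E
python3 m1.py
```

```text
A [ 0.60384029 -0.35793236] [ 0.60779893 -0.20744942] 0.15053500746531576 mid [ 0.6054909  -0.29518657] yaw from +y deg -1.5068888531670852
B [ 0.50695003 -0.40370674] [ 0.51142244 -0.25267195] 0.151100992449 mid [ 0.50881625 -0.34068387] yaw from +y deg -1.6961343290210193
lane1 [ 0.54408423  0.02054207 -0.04190847] -2.401178638052953
[[-0.2, 0.9], [0.3, -1.0], [-0.0, -0.7], [0.2, 0.6], [0.9, -0.0], [0.5, 0.8], [-1.3, -0.4], [-0.4, -0.3]]
wheel [0.55373146 0.23610144 0.256     ]
```

```bash
cat >> h.py <<'E'
def Rdown(jaw_deg):
    """tool x down, tool y at world azimuth jaw_deg"""
    a=np.radians(jaw_deg); y=np.array([np.cos(a),np.sin(a),0]); x=np.array([0,0,-1.]); return np.c_[x,y,np.cross(x,y)]
def plan(wps,grip,vmax=3.9,wmax=6.5):
    """wps: list of (pos,M); prints rows"""
    p,M,_=tool(); rows=[]
    for P,M2 in wps:
        P=np.asarray(P,float); M2=M if M2 is None else M2
        rv=R.from_matrix(M.T@M2).as_rotvec(); d=np.linalg.norm(P-p)*100
        n=max(1,int(np.ceil(max(d/vmax,np.degrees(np.linalg.norm(rv))/wmax))))
        st=(P-p)/n
        for i in range(n):
            t=np.degrees(rv/n).round(1)+0.; s=(M.T@st*100).round(2)+0.
            rows.append([t.tolist(),s.tolist(),grip]); M=M@R.from_rotvec(np.radians(t)).as_matrix(); p=p+st
    for i in range(0,len(rows),12): print(rows[i:i+12])
E
python3 - <<'E'
from h import *
M=Rdown(-1.5); p,M0,_=tool()
plan([((.205,.59,.38),Rdown(50)),((.42,.1,.38),Rdown(15)),((.605,-.313,.15),M)],5)
E
```

```text
[[[5.2, 0.0, 0.0], [-3.27, -0.01, 0.01], 5], [[5.2, 0.0, 0.0], [-3.27, -0.01, 0.01], 5], [[5.2, 0.0, 0.0], [-3.27, 0.0, 0.01], 5], [[5.2, 0.0, 0.0], [-3.27, 0.0, 0.01], 5], [[2.5, 0.0, 0.0], [0.0, -1.7, 3.42], 5], [[2.5, 0.0, 0.0], [0.0, -1.55, 3.49], 5], [[2.5, 0.0, 0.0], [0.0, -1.39, 3.56], 5], [[2.5, 0.0, 0.0], [0.0, -1.24, 3.62], 5], [[2.5, 0.0, 0.0], [0.0, -1.08, 3.67], 5], [[2.5, 0.0, 0.0], [0.0, -0.92, 3.71], 5], [[2.5, 0.0, 0.0], [0.0, -0.75, 3.75], 5], [[2.5, 0.0, 0.0], [0.0, -0.59, 3.78], 5]]
[[[2.5, 0.0, 0.0], [0.0, -0.43, 3.8], 5], [[2.5, 0.0, 0.0], [0.0, -0.26, 3.81], 5], [[2.5, 0.0, 0.0], [0.0, -0.09, 3.82], 5], [[2.5, 0.0, 0.0], [0.0, 0.07, 3.82], 5], [[2.5, 0.0, 0.0], [0.0, 0.24, 3.81], 5], [[2.5, 0.0, 0.0], [0.0, 0.41, 3.8], 5], [[1.2, 0.0, 0.0], [1.64, 0.51, 3.19], 5], [[1.2, 0.0, 0.0], [1.64, 0.58, 3.18], 5], [[1.2, 0.0, 0.0], [1.64, 0.64, 3.17], 5], [[1.2, 0.0, 0.0], [1.64, 0.71, 3.15], 5], [[1.2, 0.0, 0.0], [1.64, 0.77, 3.14], 5], [[1.2, 0.0, 0.0], [1.64, 0.84, 3.12], 5]]
[[[1.2, 0.0, 0.0], [1.64, 0.91, 3.1], 5], [[1.2, 0.0, 0.0], [1.64, 0.97, 3.08], 5], [[1.2, 0.0, 0.0], [1.64, 1.03, 3.06], 5], [[1.2, 0.0, 0.0], [1.64, 1.1, 3.04], 5], [[1.2, 0.0, 0.0], [1.64, 1.16, 3.02], 5], [[1.2, 0.0, 0.0], [1.64, 1.22, 2.99], 5], [[1.2, 0.0, 0.0], [1.64, 1.29, 2.96], 5], [[1.2, 0.0, 0.0], [1.64, 1.35, 2.94], 5]]
```

Call:
{"method": "drive_tool", "body": {"deltas": [[[5.2,0,0],[-3.3,0,0],5],[[5.2,0,0],[-3.3,0,0],5],[[5.2,0,0],[-3.3,0,0],5],[[5.2,0,0],[-3.3,0,0],5],[[2.5,0,0],[0,-1.7,3.4],5],[[2.5,0,0],[0,-1.5,3.5],5],[[2.5,0,0],[0,-1.4,3.6],5],[[2.5,0,0],[0,-1.2,3.6],5],[[2.5,0,0],[0,-1.1,3.7],5],[[2.5,0,0],[0,-0.9,3.7],5],[[2.5,0,0],[0,-0.7,3.7],5],[[2.5,0,0],[0,-0.6,3.8],5]]}}

```text
clock: 1.25
tool_pos: [0.3288, 0.3095, 0.3818]
eef_rot: [0.354, 0.612, -0.354, 0.612]
contact_force: [0.9, 0.2, 0.6]
opening: 0.571
```

Call:
{"method": "drive_tool", "body": {"deltas": [[[2.5,0,0],[0,-0.4,3.8],5],[[2.5,0,0],[0,-0.3,3.8],5],[[2.5,0,0],[0,-0.1,3.8],5],[[2.5,0,0],[0,0.1,3.8],5],[[2.5,0,0],[0,0.2,3.8],5],[[2.5,0,0],[0,0.4,3.8],5],[[1.2,0,0],[1.6,0.5,3.2],5],[[1.2,0,0],[1.6,0.6,3.2],5],[[1.2,0,0],[1.6,0.6,3.2],5],[[1.2,0,0],[1.6,0.7,3.2],5],[[1.2,0,0],[1.6,0.8,3.1],5],[[1.2,0,0],[1.6,0.8,3.1],5]]}}

```text
clock: 2.25
tool_pos: [0.4994, -0.0772, 0.2849]
eef_rot: [0.465, 0.533, -0.465, 0.533]
contact_force: [1.0, -0.2, -0.4]
opening: 0.572
```

```bash
python3 - <<'E'
from h import *
p,M,st=tool(); print(st["clock"],p,M.round(3).tolist(),st["contact_force"],st["q"])
plan([((.605,-.313,.15),Rdown(-1.5))],5)
E
```

```text
2.25 [ 0.49942057 -0.07717347  0.28493261] [[0.0, 0.991, 0.136], [0.0, 0.136, -0.991], [-1.0, 0.0, -0.0]] [ 1.04616258 -0.18352913 -0.35493835] [-0.0759727   0.49175619  0.21387283  1.88918677 -0.14410667  0.77510389
  0.3531696 ]
[[[1.2, 0.0, 0.0], [1.69, 0.91, 3.1], 5], [[1.2, 0.0, 0.0], [1.69, 0.97, 3.08], 5], [[1.2, 0.0, 0.0], [1.69, 1.03, 3.06], 5], [[1.2, 0.0, 0.0], [1.69, 1.1, 3.04], 5], [[1.2, 0.0, 0.0], [1.69, 1.16, 3.01], 5], [[1.2, 0.0, 0.0], [1.69, 1.22, 2.99], 5], [[1.2, 0.0, 0.0], [1.69, 1.29, 2.96], 5], [[1.2, 0.0, 0.0], [1.69, 1.35, 2.94], 5]]
```

Call:
{"method": "drive_tool", "body": {"deltas": [[[1.2,0,0],[1.7,0.9,3.1],5],[[1.2,0,0],[1.7,1.0,3.1],5],[[1.2,0,0],[1.7,1.0,3.1],5],[[1.2,0,0],[1.7,1.1,3.0],5],[[1.2,0,0],[1.7,1.2,3.0],5],[[1.2,0,0],[1.7,1.2,3.0],5],[[1.2,0,0],[1.7,1.3,3.0],5],[[1.2,0,0],[1.7,1.3,3.0],5],[[0,0,0],[0,0,0],5],[[0,0,0],[0,0,0],5]]}}

```text
clock: 3.08
tool_pos: [0.6032, -0.3146, 0.1478]
eef_rot: [-0.508, -0.492, 0.509, -0.491]
contact_force: [-0.6, 0.4, 0.9]
opening: 0.571
```

```bash
python3 - <<'E'
from h import *
t=snap("top"); s=snap("scene")
c=np.zeros((400,800,3),np.uint8)
c[:400,:400]=crop(t,345,190,445,290,4); c[:,400:]=crop(s,200,270,320,370,4)[:400,:400]
cv2.imwrite("pics/c2.png",c)
p,M,st=tool(); print(p,M.round(3).tolist(),st["contact_force"],st["moment"])
plan([((.605,-.313,.027),Rdown(-1.5))],4)
E
```

```text
[ 0.60442993 -0.31149439  0.14969926] [[-0.0, 1.0, -0.029], [0.001, -0.029, -1.0], [-1.0, -0.0, -0.001]] [0.2296065  1.40970876 0.33301403] [-0.1063254   0.05918323  0.01599269]
[[[0.0, 0.0, 0.0], [3.07, 0.02, 0.04], 4], [[0.0, 0.0, 0.0], [3.07, 0.02, 0.04], 4], [[0.0, 0.0, 0.0], [3.07, 0.02, 0.04], 4], [[0.0, 0.0, 0.0], [3.07, 0.02, 0.04], 4]]
```

View pics/c2.png

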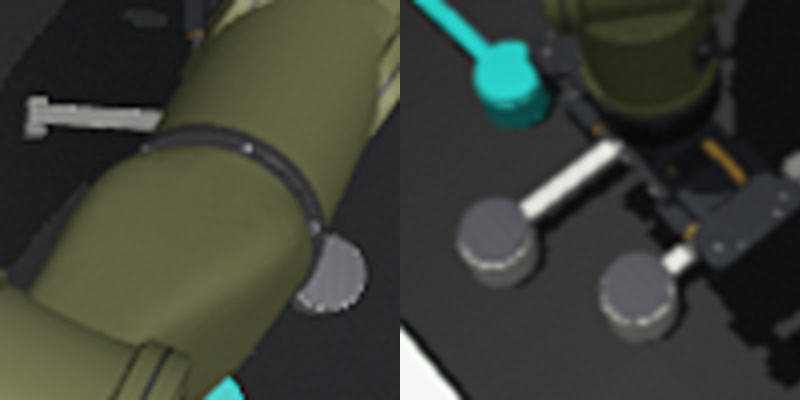

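Call:
{"method": "drive_tool", "body": {"deltas": [[[0,0,0],[3,0,0],4],[[0,0,0],[3,0,0],4],[[0,0,0],[3,0.05,0],4],[[0,0,0],[2,0,0.1],4],[[0,0,0],[1.2,0,0],4],[[0,0,0],[0,0,0],4],[[0,0,0],[0,0,0],4],[[0,0,0],[0,0,0],4]]}}

```text
clock: 3.85
tool_pos: [0.6062, -0.3139, 0.0297]
eef_rot: [0.508, 0.492, -0.507, 0.494]
contact_force: [0.9, -0.0, 0.1]
opening: 0.454
```

```bash
python3 - <<'E'
from h import *
for i in range(3):
    snap("top");p,M,st=tool(); print(p,st["contact_force"],st["moment"])
E
```

```text
[ 0.60624461 -0.3140723   0.02985827] [ 0.98655797 -1.10940602 -0.33732739] [-0.12683357  0.05959677  0.04537493]
[ 0.60611959 -0.31417226  0.02971083] [-0.32787693 -0.24452755 -0.46365429] [-0.0855042   0.05879989  0.01315492]
[ 0.60588331 -0.31415429  0.0294527 ] [-0.75041299  0.18903271 -0.1980186 ] [-0.05421028  0.07481361  0.00428043]
```

Call:
{"method": "drive_tool", "body": {"deltas": [[[0,0,0],[0,0,0],0],[[0,0,0],[0,0,0],0],[[0,0,0],[0,0,0],0],[[0,0,0],[0,0,0],0],[[0,0,0],[0,0,0],0],[[0,0,0],[0,0,0],0],[[0,0,0],[-0.5,0,0],0],[[0,0,0],[-0.5,0,0],0],[[0,0,0],[-0.5,0,0],0],[[0,0,0],[0,0,0],0],[[0,0,0],[0,0,0],0],[[0,0,0],[0,0,0],0]], "force": 50}}

```text
clock: 5.0
tool_pos: [0.6045, -0.3136, 0.0425]
eef_rot: [-0.507, -0.493, 0.508, -0.492]
contact_force: [0.8, 0.0, -3.4]
opening: 0.127
```

```bash
python3 - <<'E'
from h import *
for i in range(4):
    s=snap("scene");p,M,st=tool(); print(p,st["contact_force"],st["moment"],st["opening"])
cv2.imwrite("pics/c3.png",crop(s,200,270,320,370,6))
E
```

```text
[ 0.60450216 -0.31361487  0.04241851] [ 0.22757159 -0.55708754 -4.328691  ] [-0.08448587  0.04547185  0.04274184] 0.12474340890344256
[ 0.60450493 -0.31359502  0.04236575] [ 0.4031608   0.63476307 -3.39057009] [-0.12120613  0.08689488  0.00330478] 0.12507935815152013
[ 0.60456539 -0.31360553  0.04236418] [-0.90277782 -0.73712254 -3.85916807] [-0.11484115  0.02285275  0.04902528] 0.12652311584436796
[ 0.60460983 -0.31363143  0.04239778] [-0.54785369 -0.62651789 -3.65558093] [-0.09173511  0.0510291   0.00919313] 0.12708420171270982
```

View pics/c3.png

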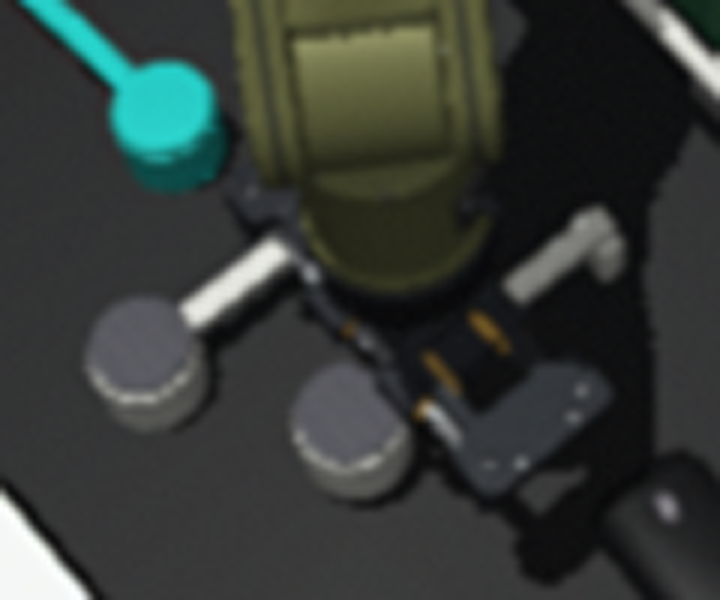

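```bash
cat >> h.py <<'E'
def carr(s,mid,yaw,z,tilt=0):
    """pixels of cell-top centre and bar-top end; tilt>0 = cell down"""
    a=np.pi/2+np.radians(yaw); out=[]
    for dx,dz in((-.0625,.014),(.0875,.005)):
        x=dx*np.cos(tilt)-0*dz; zz=z+dz+dx*np.sin(tilt)
        out.append(proj(s,(mid[0]+x*np.cos(a),mid[1]+x*np.sin(a),zz)).round(1))
    return out
E
python3 - <<'E'
from h import *
s=snap("scene")
for z,t in((.034,0),(.048,0),(.048,.1)): print(z,t,carr(s,(.605,-.2945),-1.5,z,t))
p,M,st=tool(); print(p,st["contact_force"],st["moment"],st["opening"])
for i in range(8):
    snap("top");st=r.get_state(); print(st["contact_force"][2].round(1),st["moment"].round(3))
E
```

```text
0.034 0 [array([257.9, 340. ]), array([300.3, 307.2])]
0.048 0 [array([257.5, 338.2]), array([300.3, 305.2])]
0.048 0.1 [array([257.8, 338.9]), array([300.1, 304. ])]
[ 0.60467577 -0.31368673  0.04244809] [-0.04051311  0.45897989 -3.33574713] [-0.07847874  0.06522302  0.00481792] 0.12450894989722114
-3.3 [-0.157  0.042  0.   ]
-3.4 [-0.131  0.112  0.058]
-4.1 [-0.088  0.07  -0.015]
-3.2 [-0.085  0.044  0.068]
-3.1 [-0.089  0.04  -0.054]
-3.4 [-0.123  0.054 -0.011]
-4.3 [-0.141  0.028 -0.013]
-3.1 [-0.081  0.023  0.019]
```

```bash
python3 - <<'E'
from h import *
M=Rdown(-2.4)
plan([((.6046,-.3137,.085),None)],0,vmax=1.2)
plan([((.6046,-.3137,.19),None),((.5432,.002,.19),M)],0,vmax=2.7)
E
```

```text
[[[0.0, 0.0, 0.0], [-1.06, -0.01, 0.0], 0], [[0.0, 0.0, 0.0], [-1.06, -0.01, 0.0], 0], [[0.0, 0.0, 0.0], [-1.06, -0.01, 0.0], 0], [[0.0, 0.0, 0.0], [-1.06, -0.01, 0.0], 0]]
[[[0.0, 0.0, 0.0], [-2.46, 0.0, 0.0], 0], [[0.0, 0.0, 0.0], [-2.46, 0.0, 0.0], 0], [[0.0, 0.0, 0.0], [-2.46, 0.0, 0.0], 0], [[0.0, 0.0, 0.0], [-2.46, 0.0, 0.0], 0], [[0.0, 0.0, 0.0], [-2.46, 0.0, 0.0], 0], [[0.0, 0.0, 0.0], [-2.46, 0.0, 0.0], 0], [[0.1, 0.0, 0.0], [0.0, -0.59, -2.61], 0], [[0.1, 0.0, 0.0], [0.0, -0.6, -2.61], 0], [[0.1, 0.0, 0.0], [0.0, -0.6, -2.61], 0], [[0.1, 0.0, 0.0], [0.0, -0.6, -2.61], 0], [[0.1, 0.0, 0.0], [0.0, -0.61, -2.61], 0], [[0.1, 0.0, 0.0], [0.0, -0.61, -2.61], 0]]
[[[0.1, 0.0, 0.0], [0.0, -0.62, -2.61], 0], [[0.1, 0.0, 0.0], [0.0, -0.62, -2.61], 0], [[0.1, 0.0, 0.0], [0.0, -0.63, -2.61], 0], [[0.1, 0.0, 0.0], [0.0, -0.63, -2.6], 0], [[0.1, 0.0, 0.0], [0.0, -0.64, -2.6], 0], [[0.1, 0.0, 0.0], [0.0, -0.64, -2.6], 0]]
```

Call:
{"method": "drive_tool", "body": {"deltas": [[[0,0,0],[-1,0,0],0],[[0,0,0],[-1,0,0],0],[[0,0,0],[-1,0,0],0],[[0,0,0],[-1,0,0],0],[[0,0,0],[0,0,0],0],[[0,0,0],[0,0,0],0],[[0,0,0],[0,0,0],0],[[0,0,0],[0,0,0],0]]}}

```text
clock: 6.32
tool_pos: [0.6044, -0.3134, 0.0821]
eef_rot: [-0.507, -0.493, 0.508, -0.492]
contact_force: [0.3, -0.5, -3.8]
opening: 0.127
```

```bash
python3 - <<'E'
from h import *
s=snap("scene");p,M,st=tool(); print(p,st["contact_force"],st["moment"],st["opening"])
cv2.imwrite("pics/c4.png",crop(s,220,270,320,345,8))
for t in(0,.15): print(carr(s,(.605,-.295),-1.5,.088,t))
E
```

```text
[ 0.60441619 -0.31344832  0.0820496 ] [-0.54103458 -0.20748841 -3.44507507] [-0.09402775  0.07274614  0.03463575] 0.12430903905359794
[array([255.9, 333.1]), array([299.9, 299.3])]
[array([256.4, 334.1]), array([299.6, 297.5])]
```

View pics/c4.png

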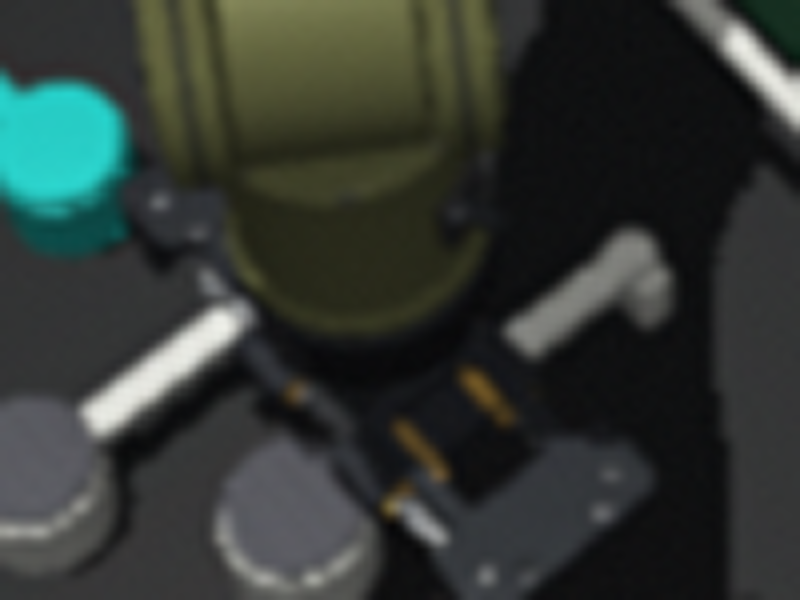

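Call:
{"method": "drive_tool", "body": {"deltas": [[[0,0,0],[-2,0,0],0],[[0,0,0],[-2.2,0,0],0],[[0,0,0],[-2.2,0,0],0],[[0,0,0],[-2.2,0,0],0],[[0,0,0],[-2.2,0,0],0],[[0.1,0,0],[0,-0.6,-2.6],0],[[0.1,0,0],[0,-0.6,-2.6],0],[[0.1,0,0],[0,-0.6,-2.6],0],[[0.1,0,0],[0,-0.6,-2.6],0],[[0.1,0,0],[0,-0.6,-2.6],0],[[0.1,0,0],[0,-0.6,-2.6],0],[[0.1,0,0],[0,-0.6,-2.6],0]]}}

```text
clock: 7.37
tool_pos: [0.5686, -0.1291, 0.1903]
eef_rot: [-0.51, -0.49, 0.511, -0.489]
contact_force: [0.6, 0.4, -3.9]
opening: 0.124
```

Call:
{"method": "drive_tool", "body": {"deltas": [[[0.1,0,0],[0,-0.6,-2.6],0],[[0.1,0,0],[0,-0.6,-2.6],0],[[0,0,0],[0,-0.6,-2.6],0],[[0,0,0],[0,-0.6,-2.6],0],[[0,0,0],[0,-0.6,-2.0],0],[[0,0,0],[0,0,0],0],[[0,0,0],[0,0,0],0]]}}

```text
clock: 7.95
tool_pos: [0.5445, -0.0034, 0.1904]
eef_rot: [-0.51, -0.49, 0.511, -0.489]
contact_force: [0.5, -0.3, -3.5]
opening: 0.131
```

```bash
python3 - <<'E'
from h import *
p,M,st=tool(); print(p,M.round(3).tolist(),st["contact_force"])
t=snap("top");s=snap("scene")
c=np.zeros((600,800,3),np.uint8)
c[:525,:390]=crop(t,205,155,335,330,3); c[:600,395:]=crop(s,270,180,405,330,4)[:600,:405]
cv2.imwrite("pics/c5.png",c)
plan([((.5432,.002,.19),Rdown(-2.4)),((.5432,.002,.065),None)],0,vmax=2.2)
E
```

```text
[ 0.54454086 -0.00342779  0.19039333] [[-0.001, 0.999, -0.042], [0.001, -0.042, -0.999], [-1.0, -0.001, -0.001]] [ 0.53314708 -0.31330227 -3.47263718]
[[[-0.3, 0.1, 0.0], [0.07, -0.22, -0.82], 0], [[0.0, 0.0, 0.0], [2.08, 0.0, 0.0], 0], [[0.0, 0.0, 0.0], [2.08, 0.0, 0.0], 0], [[0.0, 0.0, 0.0], [2.08, 0.0, 0.0], 0], [[0.0, 0.0, 0.0], [2.08, 0.0, 0.0], 0], [[0.0, 0.0, 0.0], [2.08, 0.0, 0.0], 0], [[0.0, 0.0, 0.0], [2.08, 0.0, 0.0], 0]]
```

View pics/c5.png

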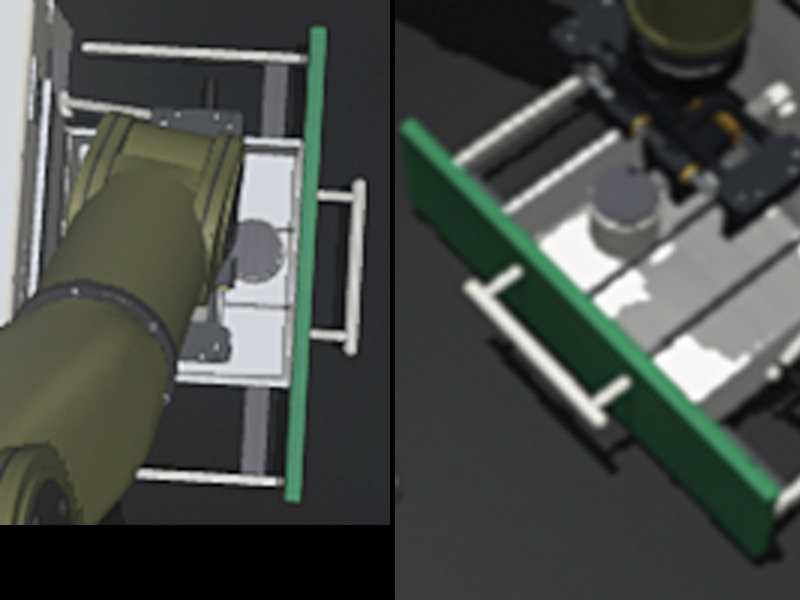

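Call:
{"method": "drive_tool", "body": {"deltas": [[[0,0,0],[0,-0.1,-0.5],0],[[0,0,0],[2,0,0],0],[[0,0,0],[2,0,0],0],[[0,0,0],[2,0,0],0],[[0,0,0],[2,0,0],0],[[0,0,0],[2,0,0],0],[[0,0,0],[2,0,0],0],[[0,0,0],[0.9,0,0],0],[[0,0,0],[0,0,0],0],[[0,0,0],[0,0,0],0]]}}

```text
clock: 8.88
tool_pos: [0.5443, -0.0007, 0.0618]
eef_rot: [-0.512, -0.488, 0.512, -0.488]
contact_force: [0.6, -0.1, -4.0]
opening: 0.127
```

```bash
python3 - <<'E'
from h import *
for i in range(3): snap("top");p,M,st=tool(); print(p,st["contact_force"],st["moment"])
E
```

```text
[ 0.54478592 -0.00059905  0.06241864] [-0.18530486 -0.08685236 -3.27525235] [-0.09913933  0.06478445  0.00607733]
[ 5.45016724e-01 -4.41164688e-04  6.27380513e-02] [ 1.06931232  0.19039869 -2.6686647 ] [-0.09229074  0.08967678  0.01575208]
[ 5.45058907e-01 -3.39705191e-04  6.28834699e-02] [-0.16949741  0.02457669 -3.91528912] [-0.08369985  0.09989637  0.03290114]
```

Lower in small steps until contact.

Call:
{"method": "drive_tool", "body": {"deltas": [[[0,0,0],[0.3,-0.05,-0.1],0],[[0,0,0],[0.2,0,0],0],[[0,0,0],[0.2,0,0],0],[[0,0,0],[0.1,0,0],0],[[0,0,0],[0,0,0],0],[[0,0,0],[0,0,0],0]]}}

```text
clock: 9.53
tool_pos: [0.5436, 0.0009, 0.0536]
eef_rot: [-0.511, -0.488, 0.511, -0.488]
contact_force: [-0.4, 0.6, -3.3]
opening: 0.127
```

Call:
{"method": "drive_tool", "body": {"deltas": [[[0,0,0],[0.15,0,0],0],[[0,0,0],[0.1,0,0],0],[[0,0,0],[0,0,0],0],[[0,0,0],[0,0,0],0]]}}

```text
clock: 9.87
tool_pos: [0.5442, 0.0008, 0.0517]
eef_rot: [0.512, 0.488, -0.511, 0.489]
contact_force: [-0.6, -0.2, 3.3]
opening: 0.127
```

Call:
{"method": "drive_tool", "body": {"deltas": [[[0,0,0],[-0.1,0,0],1.6],[[0,0,0],[0,0,0],2.2],[[0,0,0],[0,0,0],2.6],[[0,0,0],[0,0,0],2.6],[[0,0,0],[-1,0,0],2.6],[[0,0,0],[-3,0,0],2.6],[[0,0,0],[-3.5,0,0],2.6],[[0,0,0],[-3.5,0,0],2.6],[[0,0,0],[-3,0,0],2.6]]}}

```text
clock: 10.62
tool_pos: [0.5436, 0.0007, 0.1949]
eef_rot: [0.512, 0.488, -0.511, 0.489]
contact_force: [0.4, 0.4, 0.0]
opening: 0.294
```

```bash
python3 - <<'E'
from h import *
p,M,st=tool(); print(p,st["contact_force"],st["opening"])
t=snap("top");s=snap("scene")
# arm still over lane; look at B and its position
cv2.imwrite("pics/c6.png",np.hstack([crop(t,345,200,445,290,4),crop(s,200,280,300,370,4)]))
print(carr(s,(.5088,-.3407),-1.7,.034),carr(t,(.5088,-.3407),-1.7,.034))
plan([((.5088,-.3407-.019+.0,.2),Rdown(-1.7))],4,vmax=3.9)
E
```

```text
[0.54362881 0.00073952 0.19488093] [0.38873707 0.39947084 0.0432594 ] 0.29423145924032207
[array([222.3, 326.1]), array([265.8, 294.5])] [array([426.8, 258. ]), array([369. , 255.8])]
[[[-0.1, 0.0, -0.1], [-0.03, -0.21, 3.62], 4], [[-0.1, 0.0, -0.1], [-0.03, -0.22, 3.62], 4], [[-0.1, 0.0, -0.1], [-0.03, -0.22, 3.62], 4], [[-0.1, 0.0, -0.1], [-0.03, -0.23, 3.61], 4], [[-0.1, 0.0, -0.1], [-0.03, -0.24, 3.61], 4], [[-0.1, 0.0, -0.1], [-0.03, -0.24, 3.61], 4], [[-0.1, 0.0, -0.1], [-0.03, -0.25, 3.61], 4], [[-0.1, 0.0, -0.1], [-0.03, -0.25, 3.61], 4], [[-0.1, 0.0, -0.1], [-0.03, -0.26, 3.61], 4], [[-0.1, 0.0, -0.1], [-0.03, -0.27, 3.61], 4]]
```

View pics/c6.png

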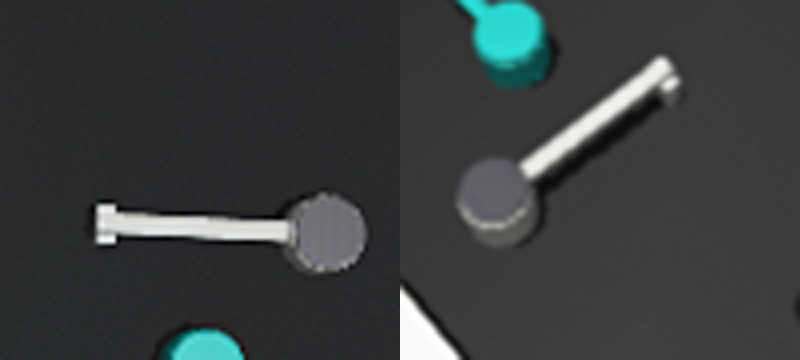

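Call:
{"method": "drive_tool", "body": {"deltas": [[[-0.1,0,0],[0,-0.2,3.6],4],[[-0.1,0,0],[0,-0.2,3.6],4],[[-0.1,0,0],[0,-0.2,3.6],4],[[-0.1,0,0],[0,-0.2,3.6],4],[[-0.1,0,0],[0,-0.2,3.6],4],[[-0.1,0,0],[0,-0.2,3.6],4],[[-0.1,0,0],[0,-0.2,3.6],4],[[0,0,0],[0,-0.3,3.6],4],[[0,0,0],[0,-0.3,3.6],4],[[0,0,0],[0,-0.3,3.6],4],[[0,0,0],[0,0,0],4],[[0,0,0],[0,0,0],4]]}}

```text
clock: 11.72
tool_pos: [0.5049, -0.3607, 0.1916]
eef_rot: [-0.509, -0.49, 0.51, -0.49]
contact_force: [0.8, 0.0, 0.3]
opening: 0.455
```

```bash
python3 - <<'E'
from h import *
p,M,st=tool(); print(p,M.round(3).tolist(),st["contact_force"],st["opening"])
plan([((.5083,-.3597,.15),Rdown(-1.7)),((.5083,-.3597,.0285),None)],4,vmax=3.2)
t=snap("top")
cv2.imwrite("pics/c7.png",np.hstack([crop(t,205,155,335,330,3),crop(t,345,200,445,331,4)[:525]]))
E
```

```text
[ 0.50491165 -0.36073282  0.19161408] [[-0.001, 0.999, -0.039], [-0.001, -0.039, -0.999], [-1.0, -0.001, 0.001]] [0.81907868 0.01308892 0.33273962] 0.4551593372340104
[[[-0.3, 0.0, 0.0], [2.08, 0.17, -0.06], 4], [[-0.3, 0.0, 0.0], [2.08, 0.17, -0.06], 4], [[0.0, 0.0, 0.0], [3.04, 0.0, 0.0], 4], [[0.0, 0.0, 0.0], [3.04, 0.0, 0.0], 4], [[0.0, 0.0, 0.0], [3.04, 0.0, 0.0], 4], [[0.0, 0.0, 0.0], [3.04, 0.0, 0.0], 4]]Traceback (most recent call last):
  File "<stdin>", line 5, in <module>
    return _nx.concatenate(arrs, 1, dtype=dtype, casting=casting)
           ~~~~~~~~~~~~~~~^^^^^^^^^^^^^^^^^^^^^^^^^^^^^^^^^^^^^^^
ValueError: all the input array dimensions except for the concatenation axis must match exactly, but along dimension 0, the array at index 0 has size 525 and the array at index 1 has size 524
```

Call:
{"method": "drive_tool", "body": {"deltas": [[[-0.3,0,0],[2.1,0.2,0],4],[[-0.3,0,0],[2.1,0.2,-0.1],4],[[0,0,0],[3,0,0],4],[[0,0,0],[3,0,0],4],[[0,0,0],[3,0,0],4],[[0,0,0],[2,0,0],4],[[0,0,0],[1,0,0],4],[[0,0,0],[0,0,0],4],[[0,0,0],[0,0,0],4]]}}

```text
clock: 12.52
tool_pos: [0.5114, -0.356, 0.0304]
eef_rot: [0.506, 0.495, -0.505, 0.494]
contact_force: [0.6, -0.3, 0.4]
opening: 0.456
```

```bash
python3 - <<'E'
from h import *
t=snap("top")
cv2.imwrite("pics/c7.png",crop(t,205,155,445,330,3))
p,M,st=tool(); print(p); Mx=[]
for i in range(10): snap("top"); Mx.append(r.get_state()["moment"])
print(np.mean(Mx,0))
E
```

```text
[ 0.51182043 -0.35677921  0.03128092]
[-0.07403788  0.06634092  0.00671445]
```

View pics/c7.png

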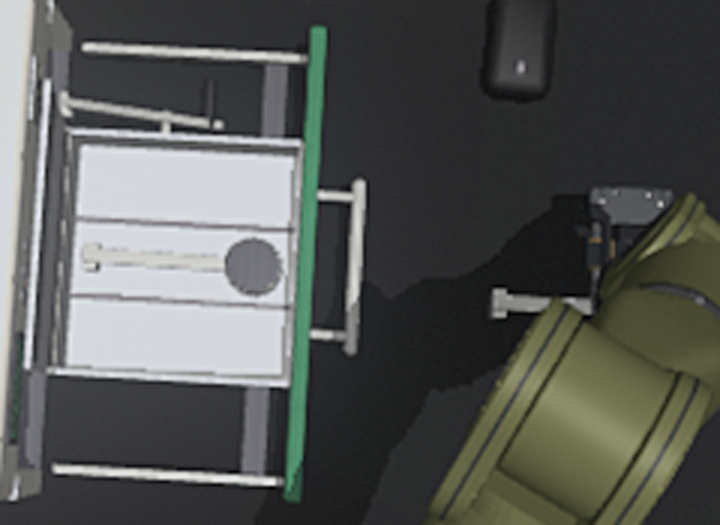

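Call:
{"method": "drive_tool", "body": {"deltas": [[[0,0,0],[0.2,0,0],0],[[0,0,0],[0,0,0],0],[[0,0,0],[0,0,0],0],[[0,0,0],[0,0,0],0],[[0,0,0],[0,0,0],0],[[0,0,0],[0,0,0],0],[[0,0,0],[-0.5,0,0],0],[[0,0,0],[-0.5,0,0],0],[[0,0,0],[-0.5,0,0],0],[[0,0,0],[0,0,0],0],[[0,0,0],[0,0,0],0],[[0,0,0],[0,0,0],0]], "force": 50}}

```text
clock: 14.07
tool_pos: [0.5108, -0.357, 0.0432]
eef_rot: [0.506, 0.494, -0.506, 0.494]
contact_force: [-0.1, -0.3, -3.4]
opening: 0.12
```

```bash
python3 - <<'E'
from h import *
s=snap("scene"); Mx=[];F=[]
for i in range(10): snap("top"); a=r.get_state(); Mx.append(a["moment"]);F.append(a["contact_force"])
p,M,st=tool(); print(p,np.mean(Mx,0),np.mean(F,0),st["opening"])
dM=np.mean(Mx,0)[0]+.08; print("com offset +y of grip mm",1000*dM/np.mean(F,0)[2])
cv2.imwrite("pics/c8.png",crop(s,200,275,300,350,8))
for t in(0,.1,.2): print(carr(s,(.509,-.3407),-1.7,.048,t))
E
```

```text
[ 0.5108412  -0.35709102  0.04313512] [-0.09659014  0.08334145 -0.00451102] [-0.03263479  0.00402449 -3.61902261] 0.1321996642095887
com offset +y of grip mm 4.5841501138912735
[array([221.5, 324.3]), array([265.5, 292.5])]
[array([222., 325.]), array([265.2, 291.3])]
[array([222.6, 325.7]), array([264.5, 290.2])]
```

View pics/c8.png

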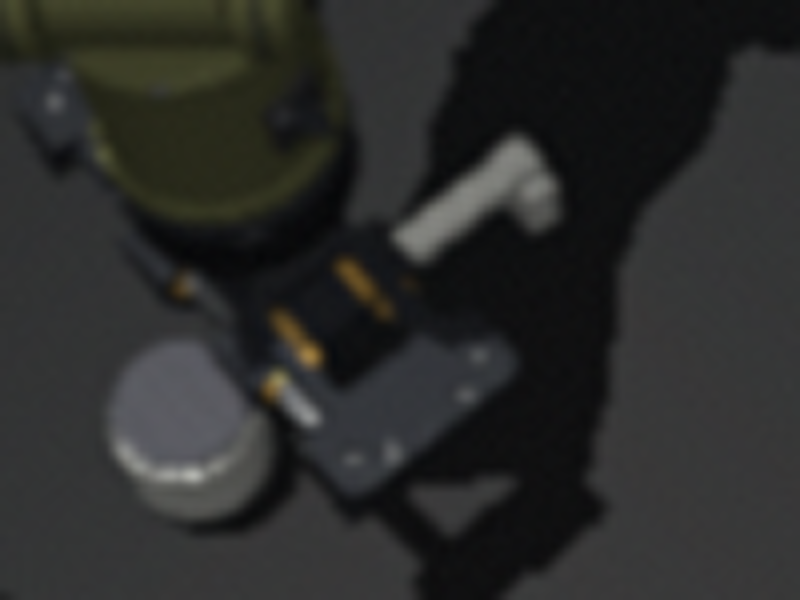

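```bash
python3 - <<'E'
from h import *
plan([((.5108,-.357,.19),None),((.4747,.007,.19),Rdown(-2.4))],0,vmax=2.8)
E
```

```text
[[[0.0, 0.0, 0.0], [-2.45, 0.0, 0.0], 0], [[0.0, 0.0, 0.0], [-2.45, 0.0, 0.0], 0], [[0.0, 0.0, 0.0], [-2.45, 0.0, 0.0], 0], [[0.0, 0.0, 0.0], [-2.45, 0.0, 0.0], 0], [[0.0, 0.0, 0.0], [-2.45, 0.0, 0.0], 0], [[0.0, 0.0, 0.0], [-2.45, 0.0, 0.0], 0], [[0.1, 0.0, 0.0], [0.0, -0.32, -2.59], 0], [[0.1, 0.0, 0.0], [0.0, -0.32, -2.59], 0], [[0.1, 0.0, 0.0], [0.0, -0.33, -2.59], 0], [[0.1, 0.0, 0.0], [0.0, -0.33, -2.59], 0], [[0.1, 0.0, 0.0], [0.0, -0.34, -2.59], 0], [[0.1, 0.0, 0.0], [0.0, -0.34, -2.59], 0]]
[[[0.1, 0.0, 0.0], [0.0, -0.34, -2.59], 0], [[0.1, 0.0, 0.0], [0.0, -0.35, -2.59], 0], [[0.1, 0.0, 0.0], [0.0, -0.35, -2.59], 0], [[0.1, 0.0, 0.0], [0.0, -0.36, -2.59], 0], [[0.1, 0.0, 0.0], [0.0, -0.36, -2.59], 0], [[0.1, 0.0, 0.0], [0.0, -0.37, -2.59], 0], [[0.1, 0.0, 0.0], [0.0, -0.37, -2.59], 0], [[0.1, 0.0, 0.0], [0.0, -0.38, -2.59], 0]]
```

Call:
{"method": "drive_tool", "body": {"deltas": [[[0,0,0],[-1.5,0,0],0],[[0,0,0],[-2.6,0,0],0],[[0,0,0],[-2.6,0,0],0],[[0,0,0],[-2.7,0,0],0],[[0,0,0],[-2.7,0,0],0],[[0,0,0],[-2.6,0,0],0],[[0.1,0,0],[0,-0.3,-2.6],0],[[0.1,0,0],[0,-0.3,-2.6],0],[[0.1,0,0],[0,-0.3,-2.6],0],[[0.1,0,0],[0,-0.3,-2.6],0],[[0.1,0,0],[0,-0.3,-2.6],0],[[0.1,0,0],[0,-0.3,-2.6],0]]}}

```text
clock: 15.62
tool_pos: [0.4968, -0.1994, 0.1904]
eef_rot: [0.509, 0.491, -0.508, 0.491]
contact_force: [0.7, 1.3, -4.1]
opening: 0.132
```

Call:
{"method": "drive_tool", "body": {"deltas": [[[0.1,0,0],[0,-0.3,-2.6],0],[[0.1,0,0],[0,-0.4,-2.6],0],[[0.1,0,0],[0,-0.4,-2.6],0],[[0.1,0,0],[0,-0.4,-2.6],0],[[0.1,0,0],[0,-0.4,-2.6],0],[[0.1,0,0],[0,-0.4,-2.6],0],[[0.1,0,0],[0,-0.4,-2.6],0],[[0.1,0,0],[0,-0.4,-2.5],0],[[0,0,0],[0,0,0],0],[[0,0,0],[0,0,0],0],[[0,0,0],[0,0,0],0]]}}

```text
clock: 16.53
tool_pos: [0.4746, 0.0066, 0.1904]
eef_rot: [0.512, 0.488, -0.512, 0.488]
contact_force: [0.7, -0.1, -2.8]
opening: 0.131
```

```bash
python3 - <<'E'
from h import *
for i in range(3): snap("top")
p,M,st=tool(); print(p,M.round(3).tolist(),st["contact_force"])
plan([((.4747,.007,.19),Rdown(-2.4)),((.4747,.007,.065),None)],0,vmax=2.2)
E
```

```text
[0.47455134 0.00591784 0.19034898] [[0.0, 0.999, -0.05], [-0.001, -0.05, -0.999], [-1.0, 0.0, 0.001]] [ 1.05271845  0.37909739 -3.17004503]
[[[-0.5, 0.0, 0.0], [0.03, 0.01, -0.11], 0], [[0.0, 0.0, 0.0], [2.08, 0.0, 0.0], 0], [[0.0, 0.0, 0.0], [2.08, 0.0, 0.0], 0], [[0.0, 0.0, 0.0], [2.08, 0.0, 0.0], 0], [[0.0, 0.0, 0.0], [2.08, 0.0, 0.0], 0], [[0.0, 0.0, 0.0], [2.08, 0.0, 0.0], 0], [[0.0, 0.0, 0.0], [2.08, 0.0, 0.0], 0]]
```

Call:
{"method": "drive_tool", "body": {"deltas": [[[-0.5,0,0],[2,0,-0.1],0],[[0,0,0],[2,0,0],0],[[0,0,0],[2,0,0],0],[[0,0,0],[2,0,0],0],[[0,0,0],[2,0,0],0],[[0,0,0],[2,0,0],0],[[0,0,0],[1,0,0],0],[[0,0,0],[0.2,0,0],0],[[0,0,0],[0,0,0],0],[[0,0,0],[0,0,0],0]]}}

```text
clock: 17.52
tool_pos: [0.475, 0.008, 0.0588]
eef_rot: [0.51, 0.49, -0.51, 0.49]
contact_force: [1.2, 0.4, -2.8]
opening: 0.129
```

Call:
{"method": "drive_tool", "body": {"deltas": [[[0,0,0],[0.2,0,0],0],[[0,0,0],[0.1,0,0],0],[[0,0,0],[0.1,0,0],0],[[0,0,0],[0,0,0],0],[[0,0,0],[0,0,0],0]]}}

```text
clock: 17.93
tool_pos: [0.4745, 0.0085, 0.0544]
eef_rot: [0.51, 0.49, -0.509, 0.49]
contact_force: [-0.6, 0.1, -3.0]
opening: 0.128
```

Call:
{"method": "drive_tool", "body": {"deltas": [[[0,0,0],[0.1,0,0.1],0],[[0,0,0],[0.1,0,0],0],[[0,0,0],[0,0,0],0],[[0,0,0],[0,0,0],0]]}}

```text
clock: 18.27
tool_pos: [0.4743, 0.0074, 0.0521]
eef_rot: [-0.51, -0.49, 0.51, -0.49]
contact_force: [0.2, 0.4, -3.0]
opening: 0.128
```

Call:
{"method": "drive_tool", "body": {"deltas": [[[0,0,0],[0.1,0,0],0],[[0,0,0],[0.1,0,0],0],[[0,0,0],[0,0,0],0],[[0,0,0],[0,0,0],0]]}}

```text
clock: 18.6
tool_pos: [0.4744, 0.0074, 0.0519]
eef_rot: [0.51, 0.49, -0.509, 0.49]
contact_force: [-2.1, -0.4, 16.9]
opening: 0.124
```

Call:
{"method": "drive_tool", "body": {"deltas": [[[0,0,0],[-0.15,0,0],0],[[0,0,0],[0,0,0],1.6],[[0,0,0],[0,0,0],2.2],[[0,0,0],[0,0,0],2.6],[[0,0,0],[0,0,0],2.6],[[0,0,0],[-1,0,0],2.6],[[0,0,0],[-3,0,0],2.6],[[0,0,0],[-3.5,0,0],2.6],[[0,0,0],[-3.5,0,0],2.6],[[0,0,0],[-3,0,0],2.6]]}}

```text
clock: 19.43
tool_pos: [0.4734, 0.0073, 0.194]
eef_rot: [-0.51, -0.49, 0.51, -0.49]
contact_force: [0.2, -0.2, 0.4]
opening: 0.289
```

Call:
{"method": "drive_tool", "body": {"deltas": [[[0,0,0],[0,0,4],2.6],[[0,0,0],[0,0,4],2.6],[[0,0,0],[0,0,4],2.6],[[0,0,0],[0,0,4],2.6],[[0,0,0],[0,0,4],2.6],[[0,0,0],[0,0,4],2.6],[[0,0,0],[0,0,0],2.6]]}}

```text
clock: 20.02
tool_pos: [0.4626, -0.2427, 0.1928]
eef_rot: [-0.511, -0.485, 0.514, -0.489]
contact_force: [0.5, 0.4, 0.6]
opening: 0.298
```

```bash
python3 - <<'E'
from h import *
p,M,st=tool(); print(p,M.round(3).tolist(),st["contact_force"])
t=snap("top");s=snap("scene")
c=np.hstack([crop(t,215,160,315,310,4),crop(s,310,170,410,320,4)])
cv2.imwrite("pics/c9.png",c)
# predicted stay geometry
E
```

```text
[ 0.46255688 -0.24267879  0.19284104] [[0.001, 0.999, -0.052], [-0.007, -0.052, -0.999], [-1.0, 0.001, 0.007]] [0.48920549 0.40464855 0.62578594]
```

View pics/c9.png

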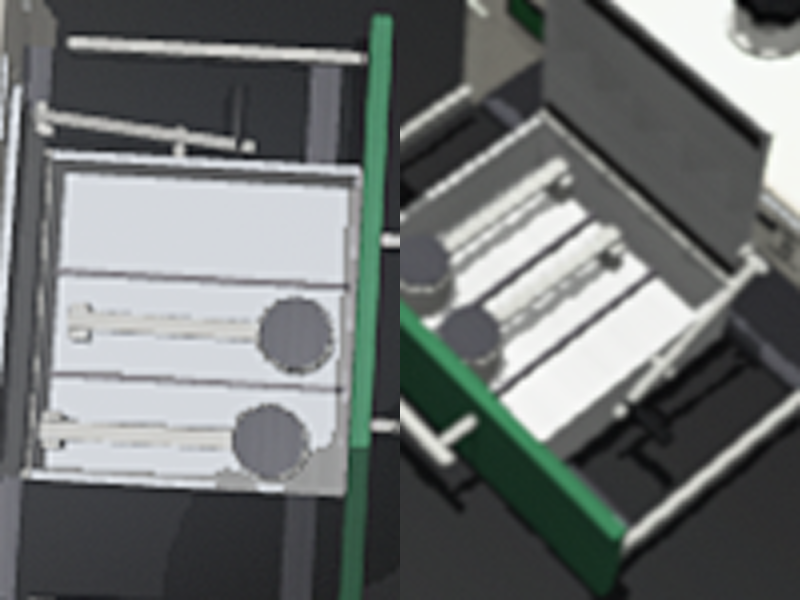

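```bash
python3 - <<'E'
from h import *
t=snap("top");s=snap("scene")
a=np.pi/2-.0419;X=np.array([np.cos(a),np.sin(a)]);Y=np.array([-X[1],X[0]]);O=np.array([.5441,.0205])
k=lambda x,y:(215+x/4-.4,160+y/4-.4)
for n,c,e in(("L1",(295,336),(68,323)),("L0",(270,443),(40,432))):
    C=onz(t,*k(*c),.072)[:2];E=onz(t,*k(*e),.063)[:2]
    print(n,"cell",(C-O)@X,(C-O)@Y,"end",(E-O)@X,(E-O)@Y,"expect -.0625,.0875")
def lp(s,x,y,z): return proj(s,[*(O+X*x+Y*y),z])
for y in(0,.0687): print("top cell",(lp(t,-.0625,y,.072)-[215,160])*4,"end",(lp(t,.0875,y,.063)-[215,160])*4)
for y in(0,.0687): print("scene cell",(lp(s,-.0625,y,.072)-[310,170])*4+[400,0],"end",(lp(s,.0875,y,.063)-[310,170])*4+[400,0])
E
```

```text
L1 cell -0.06221502993089843 0.00356616524761538 end 0.08637607840732488 0.0024300573632344493 expect -.0625,.0875
L0 cell -0.05017493297406225 0.07341516912120233 end 0.09968420061583308 0.07425483908899357 expect -.0625,.0875
top cell [294.16109855 328.93575855] end [ 64.93646926 317.59841457]
top cell [287.94892447 435.13821595] end [ 57.70220159 422.88555167]
scene cell [466.58609232 328.7748661 ] end [611.70000156 225.93313096]
scene cell [405.99244365 268.5160392 ] end [550.9676748  170.16202683]
```

```bash
python3 - <<'E'
from h import *
t=snap("top");s=snap("scene")
a=np.pi/2-.0419;X=np.array([np.cos(a),np.sin(a)]);Y=np.array([-X[1],X[0]]);O=np.array([.5441,.0205])
def lp(s,x,y,z): return proj(s,[*(O+X*x+Y*y),z])
for x,y in((0,.003),(.011,.0737)):
  for dz in(0,.01): print("scene cell",((lp(s,-.0625+x,y,.072)-[310,170])*4+[402,2]).round(),"end",((lp(s,.0875+x,y,.063+dz)-[310,170])*4+[402,2]).round())
# stay: pivot and rod in lane frame, hinge at x~.1005,z=.092
c=[];h=np.array([.1005,.092]);L=1.48
pv=h+.05*np.array([-np.cos(L),np.sin(L)])
ang=L-2.02 # stay dir
for aa in (np.array([-np.cos(ang),np.sin(ang)]),):
    rod=pv+.135*aa; print("pivot",pv,"rod",rod)
for y in(-.115,-.125,-.135,-.155):
    print(y,"rod top",(lp(t,rod[0],y,rod[1])-[215,160])*4+2,"scene",(lp(s,rod[0],y,rod[1])-[310,170])*4+[402,2],"pv",(lp(t,pv[0],y,pv[1])-[215,160])*4+2,(lp(s,pv[0],y,pv[1])-[310,170])*4+[402,2])
# direct triangulation of stay end (inner end of rod) & rod tip
k=lambda x,y:(215+x/4-.4,160+y/4-.4); q=lambda x,y:(310+(x-400)/4-.4,170+y/4-.4)
for nm,p1,p2 in(("stayend",(252,147),(622,410)),("rodtip",(237,88),(665,430)),("pivot",(42,118),(752,260))):
    P,e=tri(t,k(*p1),s,q(*p2)); print(nm,P,e,"lane",(P[:2]-O)@X,(P[:2]-O)@Y)
cv2.imwrite("pics/c10.png",np.hstack([crop(t,225,165,295,245,6)[:480],crop(s,360,215,425,295,6)]))
E
```

```text
scene cell [466. 328.] end [611. 225.]
scene cell [466. 328.] end [612. 218.]
scene cell [415. 258.] end [559. 161.]
scene cell [415. 258.] end [560. 153.]
pivot [0.09596642 0.14179404] rod [-0.01982425  0.07238568]
-0.115 rod top [241.05163244 151.79052042] scene [618.70304198 402.666865  ] pv [ 48.46840254 122.90983004] [746.37897554 263.51246847]
-0.125 rod top [241.98110688 136.65997548] scene [628.37899123 412.05892587] pv [ 49.57994294 107.06321776] [756.57813061 272.61798358]
-0.135 rod top [242.90932282 121.54991712] scene [638.11272707 421.50707791] pv [50.68990512 91.23910537] [766.83906629 281.77865466]
-0.155 rod top [244.76198942  91.39109388] scene [657.75564167 440.57367746] pv [52.90510821 59.65818888] [787.54853858 300.2674816 ]
stayend [ 0.66288561 -0.00943027  0.07331506] 0.005577227732848384 lane -0.024928337710661157 -0.11993506954138894
rodtip [ 0.69850941 -0.00110437  0.0824156 ] 0.001338203778461919 lane -0.015117544033551386 -0.1551788501833949
pivot [0.66518291 0.11488182 0.14490772] 0.00015235427511884036 lane 0.09937087680882974 -0.11702319638784095
```

View pics/c10.png

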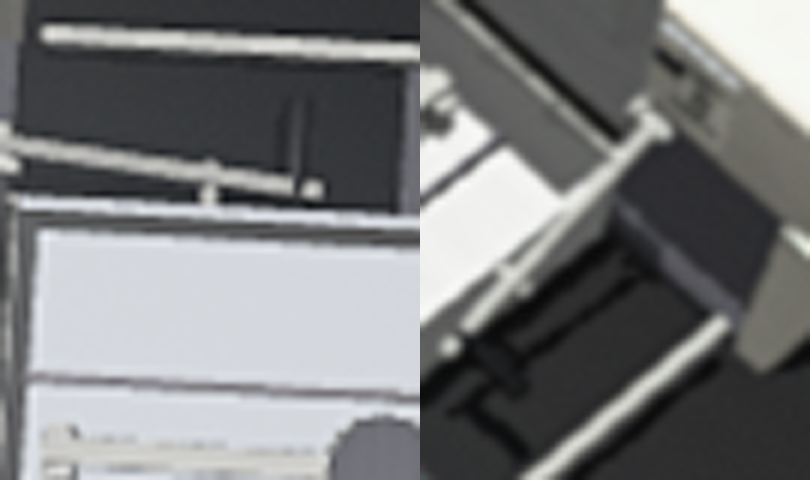

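```bash
cat >> h.py <<'E'
_a=np.pi/2-.0419;X=np.array([np.cos(_a),np.sin(_a),0]);Y=np.array([-X[1],X[0],0]);O=np.array([.5441,.0205,0.])
def lw(x,y,z): return O+X*x+Y*y+np.array([0,0,z])
E
python3 - <<'E'
from h import *
p,M,st=tool(); print(st["q"].round(2))
M2=Rdown(87.6)@R.from_euler('y',12,degrees=True).as_matrix()
print(M2.round(3))
T=lw(-.018,-.148,.074)-.004*M2[:,0]; print(T)
up=T+np.array([.02,0,.17])
plan([((.50,-.2,.25),Rdown(30)),(up,M2),(T-.03*M2[:,0],M2)],4,wmax=6)
E
```

```text
[ 0.25  0.65  0.19  1.95 -0.22  0.56  0.56]
[[-0.208  0.042  0.977]
 [ 0.009  0.999 -0.041]
 [-0.978  0.    -0.208]]
[ 0.69204704 -0.00371841  0.07791259]
[[[-5.3, 0.0, 0.0], [-0.97, 0.56, -0.53], 4], [[-5.3, 0.0, 0.0], [-0.97, 0.61, -0.47], 4], [[-5.3, 0.0, 0.0], [-0.97, 0.65, -0.41], 4], [[-5.3, 0.0, 0.0], [-0.97, 0.68, -0.35], 4], [[-5.3, 0.0, 0.0], [-0.97, 0.71, -0.29], 4], [[-5.3, 0.0, 0.0], [-0.97, 0.74, -0.22], 4], [[-5.8, 1.1, -0.6], [0.02, 2.81, -0.65], 4], [[-5.8, 1.1, -0.6], [0.0, 2.87, -0.36], 4], [[-5.8, 1.1, -0.6], [-0.02, 2.89, -0.07], 4], [[-5.8, 1.1, -0.6], [-0.06, 2.88, 0.22], 4], [[-5.8, 1.1, -0.6], [-0.09, 2.84, 0.51], 4], [[-5.8, 1.1, -0.6], [-0.13, 2.78, 0.79], 4]]
[[[-5.8, 1.1, -0.6], [-0.18, 2.68, 1.06], 4], [[-5.8, 1.1, -0.6], [-0.23, 2.56, 1.32], 4], [[-5.8, 1.1, -0.6], [-0.28, 2.41, 1.57], 4], [[-5.8, 1.1, -0.6], [-0.34, 2.23, 1.8], 4], [[0.1, 0.0, 0.0], [3.51, -0.03, 0.4], 4], [[0.1, 0.0, 0.0], [3.51, -0.03, 0.4], 4], [[0.1, 0.0, 0.0], [3.51, -0.03, 0.4], 4], [[0.1, 0.0, 0.0], [3.51, -0.03, 0.4], 4]]
```

Call:
{"method": "drive_tool", "body": {"deltas": [[[-5.3,0,0],[-1,0.6,-0.5],4],[[-5.3,0,0],[-1,0.6,-0.5],4],[[-5.3,0,0],[-1,0.6,-0.4],4],[[-5.3,0,0],[-1,0.7,-0.4],4],[[-5.3,0,0],[-1,0.7,-0.3],4],[[-5.3,0,0],[-1,0.7,-0.2],4],[[-5.8,1.1,-0.6],[0,2.8,-0.6],4],[[-5.8,1.1,-0.6],[0,2.9,-0.4],4],[[-5.8,1.1,-0.6],[0,2.9,-0.1],4],[[-5.8,1.1,-0.6],[0,2.9,0.2],4],[[-5.8,1.1,-0.6],[-0.1,2.8,0.5],4],[[-5.8,1.1,-0.6],[-0.1,2.8,0.8],4]]}}

```text
clock: 21.32
tool_pos: [0.6273, -0.0816, 0.2497]
eef_rot: [0.155, 0.735, -0.152, 0.642]
contact_force: [-0.3, -0.2, 0.1]
opening: 0.456
```

Call:
{"method": "drive_tool", "body": {"deltas": [[[-5.8,1.1,-0.6],[-0.2,2.7,1.1],4],[[-5.8,1.1,-0.6],[-0.2,2.5,1.3],4],[[-5.8,1.1,-0.6],[-0.3,2.4,1.6],4],[[-5.8,1.1,-0.6],[-0.3,2.2,1.8],4],[[0,0,0],[0,0,0],4],[[0,0,0],[0,0,0],4]]}}

```text
clock: 21.82
tool_pos: [0.712, -0.0027, 0.2466]
eef_rot: [0.014, 0.778, -0.009, 0.628]
contact_force: [-0.8, 0.1, 0.3]
opening: 0.456
```

```bash
python3 - <<'E'
from h import *
for i in range(3): snap("top")
p,M,st=tool(); print(p,M.round(3).tolist(),st["contact_force"],st["q"].round(2))
M2=Rdown(87.6)@R.from_euler('y',12,degrees=True).as_matrix()
T=lw(-.018,-.148,.074)-.004*M2[:,0]
plan([(T-.06*M2[:,0],M2),(T,M2)],3.4,vmax=2.2)
E
```

```text
[ 0.71118085 -0.00764132  0.24849069] [[-0.209, 0.039, 0.977], [0.008, 0.999, -0.038], [-0.978, 0.0, -0.209]] [ 0.14623745 -0.44147161 -0.31205552] [ 0.03  0.94 -0.19  1.    0.13  1.43  1.39]
[[[0.0, 0.0, 0.0], [1.85, 0.05, 0.28], 3.4], [[0.0, 0.0, 0.0], [1.85, 0.05, 0.28], 3.4], [[0.0, 0.0, 0.0], [1.85, 0.05, 0.28], 3.4], [[0.0, 0.0, 0.0], [1.85, 0.05, 0.28], 3.4], [[0.0, 0.0, 0.0], [1.85, 0.05, 0.28], 3.4], [[0.0, 0.0, 0.0], [1.85, 0.05, 0.28], 3.4], [[0.0, 0.0, 0.0], [2.0, 0.0, 0.0], 3.4], [[0.0, 0.0, 0.0], [2.0, 0.0, 0.0], 3.4], [[0.0, 0.0, 0.0], [2.0, 0.0, 0.0], 3.4]]
```

Call:
{"method": "drive_tool", "body": {"deltas": [[[0,0,0],[1.9,0.1,0.3],3.4],[[0,0,0],[1.9,0.1,0.3],3.4],[[0,0,0],[1.9,0.1,0.3],3.4],[[0,0,0],[1.8,0,0.3],3.4],[[0,0,0],[1.8,0,0.3],3.4],[[0,0,0],[1.8,0,0.2],3.4],[[0,0,0],[2,0,0],3.4],[[0,0,0],[1,0,0],3.4],[[0,0,0],[0,0,0],3.4],[[0,0,0],[0,0,0],3.4]]}}

```text
clock: 22.8
tool_pos: [0.6993, -0.004, 0.1075]
eef_rot: [0.016, 0.777, -0.012, 0.629]
contact_force: [-0.1, 0.4, 0.0]
opening: 0.388
```

```bash
python3 - <<'E'
from h import *
s=snap("scene"); 
cv2.imwrite("pics/c11.png",np.hstack([crop(s,340,200,440,300,6)]))
p,M,st=tool(); print(p,st["contact_force"])
for n,q in(("tcp",p),("tip",p+M[:,0]*.011),("rod in",lw(-.018,-.12,.074)),("rod out",lw(-.018,-.157,.074))): print(n,((proj(s,q)-[340,200])*6+3).round())
M2=Rdown(87.6)@R.from_euler('y',12,degrees=True).as_matrix()
T=lw(-.018,-.148,.074)-.004*M2[:,0]
plan([(T,M2)],3.4,vmax=2.2)
E
```

```text
[ 0.70013571 -0.00379201  0.1082354 ] [-0.65982248 -0.02956498 -0.06890302]
tcp [223. 446.]
tip [216. 453.]
rod in [158. 427.]
rod out [213. 480.]
[[[0.1, 0.1, 0.0], [1.57, -0.01, -0.08], 3.4], [[0.1, 0.1, 0.0], [1.57, -0.01, -0.08], 3.4]]
```

View pics/c11.png

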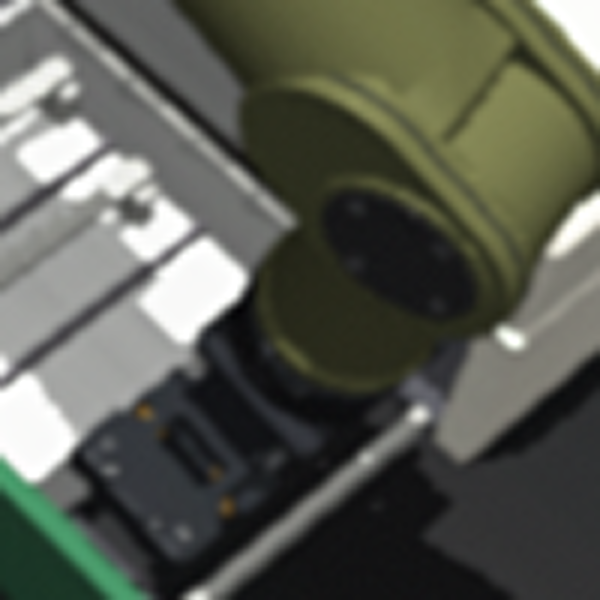

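Call:
{"method": "drive_tool", "body": {"deltas": [[[0,0,0],[1,0,0],3.4],[[0,0,0],[1,0,0],3.4],[[0,0,0],[1,0,0],3.4],[[0,0,0],[0,0,0],3.4],[[0,0,0],[0,0,0],3.4]]}}

```text
clock: 23.27
tool_pos: [0.6923, -0.003, 0.0764]
eef_rot: [0.015, 0.778, -0.011, 0.628]
contact_force: [0.1, 0.3, 0.2]
opening: 0.384
```

Call:
{"method": "drive_tool", "body": {"deltas": [[[0,0,0],[0,0,0],0.6],[[0,0,0],[0,0,0],0.6],[[0,0,0],[0,0,0],0.6],[[0,0,0],[0,0,0],0.6],[[0,0,0],[0,0,0],0.6],[[0,0,0],[0,0,0],0.6]], "force": 12}}

```text
clock: 23.77
tool_pos: [0.6937, -0.0018, 0.078]
eef_rot: [0.016, 0.777, -0.011, 0.63]
contact_force: [0.4, 2.3, 3.1]
opening: 0.131
```

```bash
python3 - <<'E'
from h import *
p,M,st=tool(); print(p,(p-O)@X,(p-O)@Y,st["contact_force"],st["moment"])
a=lambda k:-.54+.05*k
prev=np.array([-np.cos(a(0)),np.sin(a(0))])*.135
for k in range(1,11):
    c=np.array([-np.cos(a(k)),np.sin(a(k))])*.135; d=c-prev;prev=c
    print((M.T@(X*d[0]+np.array([0,0,d[1]]))*100).round(2).tolist(),end=",")
E
```

```text
[ 0.69373587 -0.00179367  0.0780183 ] -0.016006196835523283 -0.15043837120019027 [0.44582157 2.32038831 3.11139644] [ 0.54471672 -0.20396388 -0.1353482 ]
[-0.58, -0.33, -0.12],[-0.59, -0.3, -0.13],[-0.61, -0.27, -0.13],[-0.62, -0.24, -0.13],[-0.63, -0.21, -0.13],[-0.64, -0.17, -0.14],[-0.65, -0.14, -0.14],[-0.65, -0.11, -0.14],[-0.66, -0.08, -0.14],[-0.66, -0.04, -0.14],
```

Call:
{"method": "drive_tool", "body": {"deltas": [[[0,0,0],[-0.6,-0.3,-0.1],0.6],[[0,0,0],[-0.6,-0.3,-0.1],0.6],[[0,0,0],[-0.6,-0.3,-0.1],0.6],[[0,0,0],[-0.6,-0.2,-0.1],0.6],[[0,0,0],[0,0,0],0.6]]}}

```text
clock: 24.18
tool_pos: [0.6933, -0.014, 0.1034]
eef_rot: [0.016, 0.777, -0.011, 0.629]
contact_force: [-2.0, 5.6, 1.6]
opening: 0.13
```

Call:
{"method": "drive_tool", "body": {"deltas": [[[0,0,0],[-0.6,-0.2,-0.1],0.6],[[0,0,0],[-0.6,-0.2,-0.1],0.6],[[0,0,0],[-0.7,-0.1,-0.2],0.6],[[0,0,0],[-0.7,-0.1,-0.2],0.6],[[0,0,0],[-0.7,-0.1,-0.2],0.6],[[0,0,0],[0,0,0],0.6],[[0,0,0],[0,0,0],0.6]]}}

```text
clock: 24.77
tool_pos: [0.6929, -0.021, 0.1369]
eef_rot: [0.016, 0.777, -0.011, 0.63]
contact_force: [0.1, 3.2, 0.4]
opening: 0.128
```

```bash
python3 - <<'E'
from h import *
p,M,st=tool()
M2=Rdown(-2.4)
plan([(p-.05*M[:,0],None),(lw(-.02,-.12,.38),Rdown(60)),(lw(.128,0,.40),M2),(lw(.128,0,.289),M2)],0,vmax=3.8,wmax=6.3)
E
```

```text
[[[0.0, 0.0, 0.0], [-2.5, 0.0, 0.0], 0], [[0.0, 0.0, 0.0], [-2.5, 0.0, 0.0], 0], [[4.6, -2.0, 0.5], [-3.03, 0.26, -1.33], 0], [[4.6, -2.0, 0.5], [-3.07, 0.19, -1.25], 0], [[4.6, -2.0, 0.5], [-3.11, 0.12, -1.15], 0], [[4.6, -2.0, 0.5], [-3.15, 0.06, -1.05], 0], [[4.6, -2.0, 0.5], [-3.18, 0.01, -0.94], 0], [[4.6, -2.0, 0.5], [-3.21, -0.04, -0.83], 0], [[6.2, 0.0, 0.0], [-0.2, 0.76, -1.75], 0], [[6.2, 0.0, 0.0], [-0.2, 0.57, -1.82], 0], [[6.2, 0.0, 0.0], [-0.2, 0.37, -1.87], 0], [[6.2, 0.0, 0.0], [-0.2, 0.16, -1.9], 0]]
[[[6.2, 0.0, 0.0], [-0.2, -0.04, -1.9], 0], [[6.2, 0.0, 0.0], [-0.2, -0.25, -1.89], 0], [[6.2, 0.0, 0.0], [-0.2, -0.45, -1.85], 0], [[6.2, 0.0, 0.0], [-0.2, -0.65, -1.79], 0], [[6.2, 0.0, 0.0], [-0.2, -0.84, -1.71], 0], [[6.2, 0.0, 0.0], [-0.2, -1.02, -1.61], 0], [[0.2, -0.1, -0.1], [3.7, -0.02, 0.01], 0], [[0.2, -0.1, -0.1], [3.7, -0.01, 0.0], 0], [[0.2, -0.1, -0.1], [3.7, -0.01, 0.0], 0]]
```

Call:
{"method": "drive_tool", "body": {"deltas": [[[0,0,0],[0,0,0],2],[[0,0,0],[0,0,0],3],[[0,0,0],[0,0,0],3],[[0,0,0],[-2.5,0,0],3],[[0,0,0],[-2.5,0,0],3],[[4.6,-2,0.5],[-3,0.3,-1.3],2],[[4.6,-2,0.5],[-3.1,0.2,-1.2],0],[[4.6,-2,0.5],[-3.1,0.1,-1.1],0],[[4.6,-2,0.5],[-3.2,0,-1],0],[[4.6,-2,0.5],[-3.2,0,-0.9],0],[[4.6,-2,0.5],[-3.2,0,-0.8],0]]}}

```text
clock: 25.68
tool_pos: [0.6651, -0.0069, 0.381]
eef_rot: [0.185, 0.68, -0.184, 0.685]
contact_force: [1.3, 0.2, -0.0]
opening: 0.003
```

Call:
{"method": "drive_tool", "body": {"deltas": [[[6.2,0,0],[-0.2,0.8,-1.8],0],[[6.2,0,0],[-0.2,0.6,-1.8],0],[[6.2,0,0],[-0.2,0.4,-1.9],0],[[6.2,0,0],[-0.2,0.2,-1.9],0],[[6.2,0,0],[-0.2,0,-1.9],0],[[6.2,0,0],[-0.2,-0.2,-1.9],0],[[6.2,0,0],[-0.2,-0.4,-1.8],0],[[6.2,0,0],[-0.2,-0.6,-1.8],0],[[6.2,0,0],[-0.2,-0.8,-1.7],0],[[6.2,0,0],[-0.2,-1,-1.6],0],[[0,0,0],[0,0,0],0],[[0,0,0],[0,0,0],0]]}}

```text
clock: 26.68
tool_pos: [0.5548, 0.1496, 0.3993]
eef_rot: [0.509, 0.491, -0.506, 0.493]
contact_force: [0.0, -0.9, 1.4]
opening: 0.003
```

```bash
python3 - <<'E'
from h import *
t=snap("top");s=snap("scene")
cv2.imwrite("pics/c12.png",np.hstack([crop(t,205,155,315,280,4)[:500,:400],crop(s,320,140,420,265,4)]))
p,M,st=tool(); print(p,(p-O)@X,(p-O)@Y,M.round(3).tolist(),st["contact_force"],st["q"].round(2))
plan([(lw(.128,0,.40),Rdown(-2.4)),(lw(.128,0,.289),Rdown(-2.4))],0,vmax=3)
E
```

```text
[0.55541832 0.14798843 0.39903785] 0.1278506339341757 -0.005968187662765217 [[0.005, 0.999, -0.034], [0.001, -0.034, -0.999], [-1.0, 0.005, -0.001]] [ 0.2940771  -1.09211902 -0.2293481 ] [-0.46  0.47  0.2   1.51 -0.1   1.16 -0.27]
[[[0.5, -0.1, -0.3], [-0.1, -0.6, -0.02], 0], [[0.0, 0.0, 0.0], [2.77, 0.0, 0.0], 0], [[0.0, 0.0, 0.0], [2.77, 0.0, 0.0], 0], [[0.0, 0.0, 0.0], [2.77, 0.0, 0.0], 0], [[0.0, 0.0, 0.0], [2.77, 0.0, 0.0], 0]]
```

View pics/c12.png

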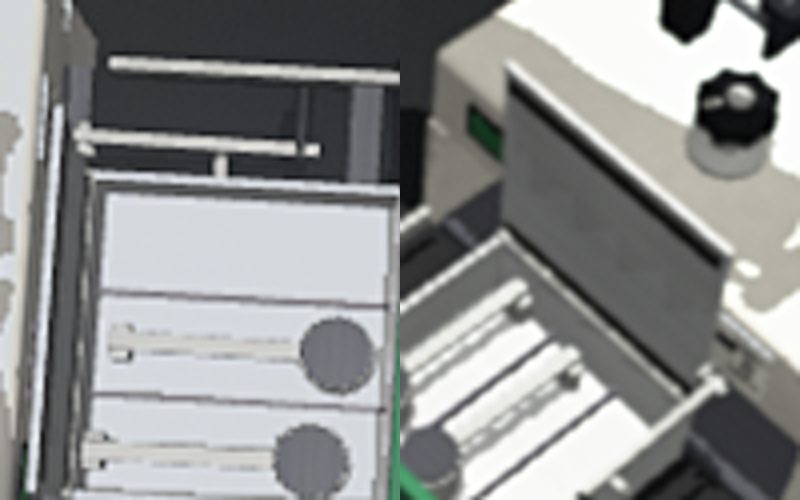

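```bash
python3 - <<'E'
from h import *
t=snap("top")
for z in (.28,.296,.3):
  P=onz(t,205+42/4-.4,155+300/4-.4,z); print(z,(P-O)@X,(P-O)@Y)
  P=onz(t,205+52/4-.4,155+300/4-.4,z); print(z,(P-O)@X,(P-O)@Y)
s=snap("scene")
for zz in(.28,.296): 
  # scene: top edge corner (510,65) and (728,250)
  for q in((510,65),(728,250)):
    P=onz(s,320+(q[0]-400)/4-.4,140+q[1]/4-.4,zz); print("s",zz,(P-O)@X,(P-O)@Y)
E
```

```text
0.28 0.09333923251200775 -0.0009220029798598142
0.28 0.08779487961998406 -0.0012248420013950543
0.296 0.09053207366409907 0.0007311614647435264
0.296 0.08506066544181644 0.00043230676614740683
0.3 0.0898302839521219 0.0011444525758943338
0.3 0.08437711189727455 0.0008465939580329666
s 0.28 0.10000363382151142 0.1094474198274059
s 0.28 0.09989541329287473 -0.0988253464246756
s 0.296 0.08914706611043019 0.09956923643260995
s 0.296 0.08904067492210627 -0.105182924513187
```

Call:
{"method": "drive_tool", "body": {"deltas": [[[0.5,0,0],[0,-0.6,0],0],[[0,0,0],[2.8,0,0],0],[[0,0,0],[2.8,0,0],0],[[0,0,0],[2.8,0,0],0],[[0,0,0],[2.7,0,0],0],[[0,0,0],[0,0,0],0],[[0,0,0],[0,0,0],0]]}}

```text
clock: 27.47
tool_pos: [0.5486, 0.1495, 0.2874]
eef_rot: [0.511, 0.489, -0.51, 0.489]
contact_force: [0.2, 0.6, 0.7]
opening: 0.009
```

```bash
cat > arc.py <<'E'
from h import *
import sys
th0,th1,n=map(float,sys.argv[1:4]); n=int(n)
p,M,st=tool(); tip=p+.011*M[:,0]; q=np.array([(tip-O)@X,tip[2]])
print("lane",q,(tip-O)@Y,st["contact_force"].round(1))
w,rho,off=.009,.185,.004
for th in np.linspace(th0,th1,n+1):
    c=np.array([.1005-rho*np.cos(th)+off*np.sin(th)+w,.092+rho*np.sin(th)+off*np.cos(th)])
    d=c-q;q=c; print((M.T@(X*d[0]+np.array([0,0,d[1]]))*100).round(1).tolist(),end=",")
E
python3 arc.py 1.45 .75 10
```

```text
lane [0.12913754 0.27636938] 0.0009089703789320259 [0.2 0.6 0.7]
[0.0, 0.0, 3.8],[0.2, 0.0, 1.3],[0.3, 0.0, 1.3],[0.3, 0.0, 1.2],[0.4, 0.0, 1.2],[0.5, 0.0, 1.2],[0.6, 0.0, 1.1],[0.7, -0.0, 1.1],[0.8, -0.0, 1.1],[0.8, -0.0, 1.0],[0.9, -0.0, 0.9],
```

Call:
{"method": "drive_tool", "body": {"deltas": [[[0,0,0],[0,0,1.9],0],[[0,0,0],[0,0,1.2],0],[[0,0,0],[0,0,0.7],0],[[0,0,0],[0.2,0,1.3],0],[[0,0,0],[0.3,0,1.3],0],[[0,0,0],[0.3,0,1.2],0],[[0,0,0],[0.4,0,1.2],0],[[0,0,0],[0.5,0,1.2],0],[[0,0,0],[0.6,0,1.1],0],[[0,0,0],[0.7,0,1.1],0],[[0,0,0],[0,0,0],0]]}}

```text
clock: 28.38
tool_pos: [0.543, 0.0249, 0.256]
eef_rot: [0.512, 0.488, -0.511, 0.489]
contact_force: [0.0, -0.1, 0.5]
opening: 0.009
```

```bash
python3 - <<'E'
from h import *
s=snap("scene"); cv2.imwrite("pics/c13.png",crop(s,300,140,440,290,4))
E
python3 arc.py .9 0 12
```

```text
lane [0.00588892 0.24558363] 0.0010667249835582923 [-0.1 -0.7  0.2]
[0.6, 0.0, 0.8],[0.9, 0.0, 1.1],[1.0, 0.0, 1.0],[1.0, 0.0, 0.9],[1.1, 0.0, 0.9],[1.2, 0.0, 0.8],[1.2, 0.0, 0.7],[1.3, -0.0, 0.6],[1.3, -0.0, 0.5],[1.3, -0.0, 0.4],[1.4, -0.0, 0.3],[1.4, -0.0, 0.2],[1.4, -0.0, 0.1],
```

View pics/c13.png

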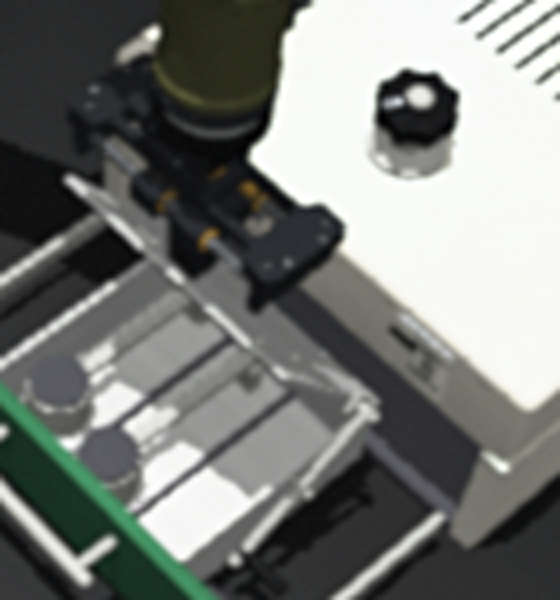

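Call:
{"method": "drive_tool", "body": {"deltas": [[[0,0,0],[0.6,0,0.8],0],[[0,0,0],[0.9,0,1.1],0],[[0,0,0],[1,0,1],0],[[0,0,0],[1,0,0.9],0],[[0,0,0],[1.1,0,0.9],0],[[0,0,0],[1.2,0,0.8],0],[[0,0,0],[1.2,0,0.7],0],[[0,0,0],[1.3,0,0.6],0],[[0,0,0],[1.3,0,0.5],0],[[0,0,0],[0,0,0],0]]}}

```text
clock: 29.27
tool_pos: [0.5398, -0.0458, 0.159]
eef_rot: [0.511, 0.489, -0.51, 0.489]
contact_force: [-0.3, -0.1, -0.1]
opening: 0.006
```

```bash
python3 arc.py .28 0 4
```

```text
lane [-0.06639982  0.14802633] 0.001469088790223699 [-0.3 -0.1 -0.1]
[0.1, 0.0, 0.1],[1.2, 0.0, 0.3],[1.3, 0.0, 0.3],[1.3, 0.0, 0.2],[1.3, -0.0, 0.1],
```

Call:
{"method": "drive_tool", "body": {"deltas": [[[0,0,0],[1.2,0,0.3],0],[[0,0,0],[1.2,0,0.3],0],[[0,0,0],[1,0,0.2],0],[[0,0,0],[0.8,0,0.1],0],[[0,0,0],[0.5,0,0],0],[[0,0,0],[0,0,0],0]]}}

```text
clock: 29.77
tool_pos: [0.541, -0.0534, 0.1136]
eef_rot: [0.512, 0.489, -0.509, 0.49]
contact_force: [-0.2, 0.6, 0.1]
opening: 0.003
```

Call:
{"method": "drive_tool", "body": {"deltas": [[[0,0,0],[0.2,0,0],0],[[0,0,0],[0.2,0,0],0],[[0,0,0],[0.2,0,0],0],[[0,0,0],[0,0,0],0]]}}

```text
clock: 30.1
tool_pos: [0.5413, -0.0534, 0.1084]
eef_rot: [0.512, 0.489, -0.509, 0.49]
contact_force: [0.5, -1.0, -0.2]
opening: 0.006
```

Call:
{"method": "drive_tool", "body": {"deltas": [[[0,0,0],[0.1,0,0],0],[[0,0,0],[0.1,0,0],0],[[0,0,0],[0.1,0,0],0],[[0,0,0],[0,0,0],0]]}}

```text
clock: 30.43
tool_pos: [0.5414, -0.0533, 0.1072]
eef_rot: [0.513, 0.489, -0.509, 0.49]
contact_force: [-3.9, 0.5, 17.4]
opening: 0.009
```

Call:
{"method": "drive_tool", "body": {"deltas": [[[0,0,0],[0,0,0],0],[[0,0,0],[0,0,0],0],[[0,0,0],[-1,0,0],0],[[0,0,0],[-3,0,0],0],[[0,0,0],[-3,0,0],0],[[0,0,0],[-2,0,2],0],[[0,0,0],[0,0,3.5],0],[[0,0,0],[0,0,3.5],0],[[0,0,0],[0,0,3],0],[[0,0,0],[0,0,0],0],[[0,0,0],[0,0,0],0]]}}

```text
clock: 31.35
tool_pos: [0.5356, -0.1755, 0.1953]
eef_rot: [0.513, 0.487, -0.51, 0.489]
contact_force: [0.4, 1.3, -0.1]
opening: 0.009
```

```bash
python3 - <<'E'
from h import *
s=snap("scene");t=snap("top"); cv2.imwrite("pics/tmp.png",s["color"][:,:,::-1])
p,M,st=tool(); print(p,(p-O)@X,(p-O)@Y,st["contact_force"])
T=lw(-.2,0,.082); plan([(lw(-.2,0,.19),Rdown(-2.4)),(T,None)],0,vmax=3)
E
```

```text
[ 0.53611262 -0.17191078  0.19506288] -0.19257648245896786 -7.928150783275904e-05 [-0.3590403  -0.31258258  0.04365505]
[[[0.0, -0.2, -0.3], [0.5, -0.01, 0.74], 0], [[0.0, 0.0, 0.0], [2.7, 0.0, 0.0], 0], [[0.0, 0.0, 0.0], [2.7, 0.0, 0.0], 0], [[0.0, 0.0, 0.0], [2.7, 0.0, 0.0], 0], [[0.0, 0.0, 0.0], [2.7, 0.0, 0.0], 0]]
```

Call:
{"method": "drive_tool", "body": {"deltas": [[[0,0,0],[0.5,0,0.7],0],[[0,0,0],[2.7,0,0],0],[[0,0,0],[2.7,0,0],0],[[0,0,0],[2.7,0,0],0],[[0,0,0],[2.7,0,0],0],[[0,0,0],[0,0,0],0],[[0,0,0],[0,0,-1],0],[[0,0,0],[0,0,-1],0],[[0,0,0],[0,0,-1],0],[[0,0,0],[0,0,-1],0],[[0,0,0],[0,0,0],0]]}}

```text
clock: 32.37
tool_pos: [0.5389, -0.1376, 0.0837]
eef_rot: [0.512, 0.489, -0.507, 0.491]
contact_force: [-0.3, 0.1, 0.2]
opening: 0.003
```

Call:
{"method": "drive_tool", "body": {"deltas": [[[0,0,0],[0,0,-1.2],0],[[0,0,0],[0,0,-1.2],0],[[0,0,0],[0,0,-1.2],0],[[0,0,0],[0,0,-1.2],0],[[0,0,0],[0,0,-1.2],0],[[0,0,0],[0,0,-1.2],0],[[0,0,0],[0,0,-1.2],0],[[0,0,0],[0,0,-1.2],0]]}}

```text
clock: 33.03
tool_pos: [0.5427, -0.0456, 0.0837]
eef_rot: [0.513, 0.487, -0.509, 0.491]
contact_force: [1.0, -5.9, 0.9]
opening: 0.01
```

```bash
python3 - <<'E'
from h import *
t=snap("top"); p,M,st=tool(); print(p,(p-O)@X,(p-O)@Y,st["contact_force"],M.round(3).tolist(),st["q"].round(2))
c=t["color"].astype(int); g=(c[...,1]>c[...,0]+40)&(c[...,1]>c[...,2]+20); v,u=np.nonzero(g[150:350,180:345]); print("green u",u.min()+180,np.median(u)+180,u.max()+180,len(u))
E
```

```text
[ 0.54276811 -0.0414615   0.08349145] -0.061962909201342696 -0.0012647019037503179 [-0.14911419  1.40177372  0.99665014] [[0.007, 0.999, -0.04], [0.003, -0.04, -0.999], [-1.0, 0.007, -0.003]] [-0.06  0.85  0.08  1.95 -0.19  0.35  0.14]
green u 267 271.0 274 208
```

Call:
{"method": "drive_tool", "body": {"deltas": [[[0,0,0],[0,0,-1.2],0],[[0,0,0],[0,0,-1.2],0],[[0,0,0],[0,0,-1.2],0],[[0,0,0],[0,0,-1.2],0],[[0,0,0],[0,0,-1.2],0],[[0,0,0],[0,0,-1.2],0],[[0,0,0],[0,0,-1.2],0],[[0,0,0],[0,0,-1.2],0]]}}

```text
clock: 33.75
tool_pos: [0.5463, 0.0504, 0.0834]
eef_rot: [0.513, 0.487, -0.51, 0.49]
contact_force: [1.0, -6.4, 1.4]
opening: 0.008
```

Call:
{"method": "drive_tool", "body": {"deltas": [[[0,0,0],[0,0,-0.5],0],[[0,0,0],[0,0,-0.5],0],[[0,0,0],[0,0,-0.5],0]]}}

```text
clock: 34.0
tool_pos: [0.5466, 0.0655, 0.0832]
eef_rot: [0.512, 0.488, -0.509, 0.49]
contact_force: [-0.7, -6.4, 2.3]
opening: 0.003
```

Call:
{"method": "drive_tool", "body": {"deltas": [[[0,0,0],[0,0,-0.4],0],[[0,0,0],[0,0,-0.4],0]]}}

```text
clock: 34.17
tool_pos: [0.5469, 0.0732, 0.0832]
eef_rot: [0.512, 0.488, -0.51, 0.49]
contact_force: [-0.3, -5.2, 1.7]
opening: -0.0
```

Call:
{"method": "drive_tool", "body": {"deltas": [[[0,0,0],[0,0,-0.3],0],[[0,0,0],[0,0,-0.3],0]]}}

```text
clock: 34.33
tool_pos: [0.547, 0.0745, 0.0833]
eef_rot: [-0.512, -0.486, 0.512, -0.49]
contact_force: [0.1, -18.1, 4.2]
opening: 0.005
```

Call:
{"method": "drive_tool", "body": {"deltas": [[[0,0,0],[0,0,-0.2],0],[[0,0,0],[0,0,0],0],[[0,0,0],[0,0,0],0]]}}

```text
clock: 34.58
tool_pos: [0.5469, 0.0745, 0.0833]
eef_rot: [-0.512, -0.485, 0.513, -0.49]
contact_force: [-0.6, -16.6, 3.9]
opening: 0.004
```

Call:
{"method": "drive_tool", "body": {"deltas": [[[0,0,0],[0,0,1.5],0],[[0,0,0],[0,0,3],0],[[0,0,0],[-2,0,3.5],0],[[0,0,0],[-4,0,2],0],[[0,0,0],[-4,0,1],0],[[0,0,0],[-4,0,0],0],[[0,0,0],[-4,0,0],0],[[0,0,0],[-4,0,0],0],[[0,0,0],[-3,0,0],0],[[0,0,0],[0,0,0],0],[[0,0,0],[0,0,0],0]]}}

```text
clock: 35.5
tool_pos: [0.5421, -0.0255, 0.3315]
eef_rot: [0.513, 0.488, -0.507, 0.491]
contact_force: [-0.7, 0.1, -1.0]
opening: 0.004
```

```bash
python3 - <<'E'
from h import *
t=snap("top");s=snap("scene"); cv2.imwrite("pics/c14.png",np.hstack([crop(t,60,130,260,330,2),crop(s,300,120,440,260,3)[:400,:400]]))
p,M,st=tool(); print(p,st["contact_force"])
c=t["color"].astype(int); g=(c[...,1]>c[...,0]+40)&(c[...,1]>c[...,2]+20); v,u=np.nonzero(g[150:350,180:345]); print("green u",u.min()+180,np.median(u)+180,u.max()+180,len(u))
# wheel: dark disc
b=c.sum(2)[205:255,140:190]<150; v,u=np.nonzero(b); print("wheel",u.mean()+140,v.mean()+205,u.min()+140,u.max()+140,v.min()+205,v.max()+205)
print(onz(t,(u.min()+u.max())/2+140,(v.min()+v.max())/2+205,.256))
b=c[...,:].sum(2)[205:255,140:190]
d=s["color"].astype(int).sum(2)[150:200,380:430]<150; v,u=np.nonzero(d); print("scene wheel",(u.min()+u.max())/2+380,(v.min()+v.max())/2+150, proj(s,(.5537,.2361,.256)))
E
```

```text
[ 0.54058494 -0.02558081  0.32883282] [-0.08478447  0.50611314 -0.44642212]
green u 212 220.0 227 673
wheel 150.5 226.5 150 151 222 231
[0.55679099 0.26463599 0.256     ]
scene wheel 403.5 167.0 [403.07610197 164.32920375]
```

View pics/c14.png

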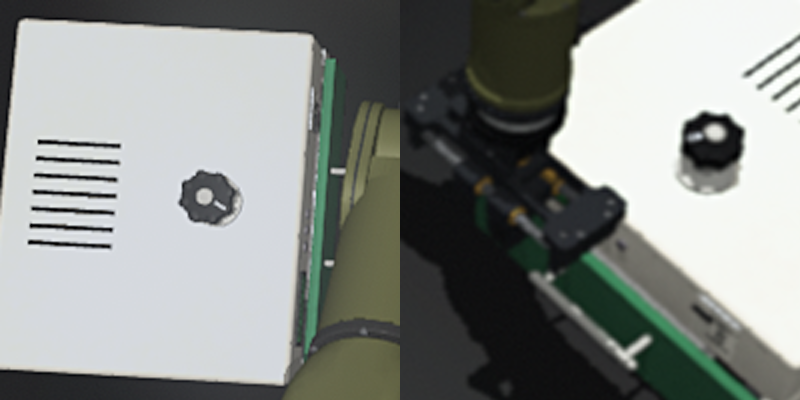

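```bash
python3 - <<'E'
from h import *
p,M,st=tool(); print(st["q"].round(2),np.degrees(np.arctan2(M[1,1],M[0,1])))
W=(.553,.2358,.33)
plan([(W,Rdown(70)),(W,Rdown(122))],8,vmax=3.9,wmax=6.9)
E
```

```text
[-0.17  0.49  0.21  1.73 -0.13  0.94  0.05] -2.377977271114417
[[[-6.6, 0.0, 0.0], [0.0, 0.01, -2.38], 8], [[-6.6, 0.0, 0.0], [0.0, 0.29, -2.36], 8], [[-6.6, 0.0, 0.0], [0.0, 0.56, -2.31], 8], [[-6.6, 0.0, 0.0], [0.0, 0.82, -2.23], 8], [[-6.6, 0.0, 0.0], [0.0, 1.07, -2.12], 8], [[-6.6, 0.0, 0.0], [0.0, 1.31, -1.99], 8], [[-6.6, 0.0, 0.0], [0.0, 1.53, -1.82], 8], [[-6.6, 0.0, 0.0], [0.0, 1.73, -1.64], 8], [[-6.6, 0.0, 0.0], [0.0, 1.9, -1.43], 8], [[-6.6, 0.0, 0.0], [0.0, 2.05, -1.2], 8], [[-6.6, 0.0, 0.0], [0.0, 2.18, -0.95], 8], [[-6.5, 0.0, 0.0], [0.0, 0.0, 0.0], 8]]
[[[-6.5, 0.0, 0.0], [0.0, 0.0, 0.0], 8], [[-6.5, 0.0, 0.0], [0.0, 0.0, 0.0], 8], [[-6.5, 0.0, 0.0], [0.0, 0.0, 0.0], 8], [[-6.5, 0.0, 0.0], [0.0, 0.0, 0.0], 8], [[-6.5, 0.0, 0.0], [0.0, 0.0, 0.0], 8], [[-6.5, 0.0, 0.0], [0.0, 0.0, 0.0], 8], [[-6.5, 0.0, 0.0], [0.0, 0.0, 0.0], 8]]
```

Call:
{"method": "drive_tool", "body": {"deltas": [[[-6.6,0,0],[0,0,-2.4],8],[[-6.6,0,0],[0,0.3,-2.4],8],[[-6.6,0,0],[0,0.6,-2.3],8],[[-6.6,0,0],[0,0.8,-2.2],8],[[-6.6,0,0],[0,1.1,-2.1],8],[[-6.6,0,0],[0,1.3,-2],8],[[-6.6,0,0],[0,1.5,-1.8],8],[[-6.6,0,0],[0,1.7,-1.6],8],[[-6.6,0,0],[0,1.9,-1.4],8],[[-6.6,0,0],[0,2.1,-1.2],8],[[-6.6,0,0],[0,2.2,-1],8],[[0,0,0],[0,0,0],8]]}}

```text
clock: 36.6
tool_pos: [0.5525, 0.2415, 0.328]
eef_rot: [0.12, 0.698, -0.115, 0.697]
contact_force: [-0.8, 0.9, -0.2]
opening: 0.885
```

Call:
{"method": "drive_tool", "body": {"deltas": [[[-6.5,0,0],[0,0,0],8],[[-6.5,0,0],[0,0,0],8],[[-6.5,0,0],[0,0,0],8],[[-6.5,0,0],[0,0,0],8],[[-6.5,0,0],[0,0,0],8],[[-6.5,0,0],[0,0,0],8],[[-6.5,0,0],[0,0,0],8],[[0,0,0],[0,0,0],8],[[0,0,0],[0,0,0],8]]}}

```text
clock: 37.35
tool_pos: [0.5542, 0.2343, 0.3289]
eef_rot: [-0.155, 0.689, 0.156, 0.69]
contact_force: [0.5, -0.5, 0.6]
opening: 0.907
```

```bash
python3 - <<'E'
from h import *
p,M,st=tool(); print(p,M.round(3).tolist(),st["q"].round(2),np.degrees(np.arctan2(M[1,1],M[0,1])),st["contact_force"])
W=(.553,.2358,.33);jd=np.degrees(np.arctan2(M[1,1],M[0,1]))
plan([(W,Rdown(jd)),((.553,.2358,.24),None)],8,vmax=3)
E
```

```text
[0.55420498 0.23428013 0.32894296] [[0.001, -0.43, 0.903], [0.001, 0.903, 0.43], [-1.0, 0.001, 0.002]] [-0.27  0.59 -0.37  1.53  0.23  1.06  1.32] 115.45433789857961 [ 0.53595388 -0.5171048   0.64512793]
[[[0.0, 0.1, 0.0], [-0.11, 0.19, -0.04], 8], [[0.0, 0.0, 0.0], [2.25, 0.0, 0.0], 8], [[0.0, 0.0, 0.0], [2.25, 0.0, 0.0], 8], [[0.0, 0.0, 0.0], [2.25, 0.0, 0.0], 8], [[0.0, 0.0, 0.0], [2.25, 0.0, 0.0], 8]]
```

Call:
{"method": "drive_tool", "body": {"deltas": [[[-6.5,0,0],[0,0.1,0],8],[[-6.5,0,0],[0,0,0],8],[[-6.5,0,0],[0,0,0],8],[[-6.5,0,0],[0,0,0],8],[[-6.5,0,0],[0,0,0],8],[[-6.5,0,0],[0,0,0],8],[[-6.5,0,0],[0,0,0],8],[[-6.5,0,0],[0,0,0],8],[[0,0,0],[0,0,0],8],[[0,0,0],[0,0,0],8]]}}

```text
clock: 38.18
tool_pos: [0.5541, 0.2356, 0.3298]
eef_rot: [-0.442, 0.551, 0.442, 0.553]
contact_force: [-0.7, -0.6, 0.2]
opening: 0.907
```

```bash
python3 - <<'E'
from h import *
for i in range(3): snap("top")
p,M,st=tool(); jd=np.degrees(np.arctan2(M[1,1],M[0,1])); print(p,st["q"].round(2),jd)
W=(.553,.2358,.33)
plan([(W,Rdown(jd)),((.553,.2358,.24),None)],8,vmax=3)
E
```

```text
[0.55426657 0.23581791 0.33025485] [-0.14  0.62 -0.62  1.52  0.39  1.12  2.09] 167.50314610172603
[[[0.0, 0.2, 0.2], [0.02, 0.12, -0.03], 8], [[0.0, 0.0, 0.0], [2.25, 0.0, 0.0], 8], [[0.0, 0.0, 0.0], [2.25, 0.0, 0.0], 8], [[0.0, 0.0, 0.0], [2.25, 0.0, 0.0], 8], [[0.0, 0.0, 0.0], [2.25, 0.0, 0.0], 8]]
```

Call:
{"method": "drive_tool", "body": {"deltas": [[[0,0,0],[2.2,0.1,0],8],[[0,0,0],[2.2,0,0],8],[[0,0,0],[2.3,0,0],8],[[0,0,0],[2.3,0,0],8],[[0,0,0],[0,0,0],8],[[0,0,0],[0,0,0],5.5],[[0,0,0],[0,0,0],5.5],[[0,0,0],[0,0,0],5.5],[[0,0,0],[0,0,0],5.5],[[0,0,0],[0,0,0],5.5]], "force": 20}}

```text
clock: 39.17
tool_pos: [0.5554, 0.2369, 0.2421]
eef_rot: [-0.444, 0.548, 0.443, 0.554]
contact_force: [3.4, 0.5, 2.1]
opening: 0.721
```

Call:
{"method": "drive_tool", "body": {"deltas": [[[6,0,0],[0,0,0],5.5],[[6,0,0],[0,0,0],5.5],[[6,0,0],[0,0,0],5.5],[[6,0,0],[0,0,0],5.5],[[6,0,0],[0,0,0],5.5],[[6,0,0],[0,0,0],5.5],[[6,0,0],[0,0,0],5.5],[[6,0,0],[0,0,0],5.5],[[6,0,0],[0,0,0],5.5],[[6,0,0],[0,0,0],5.5],[[6,0,0],[0,0,0],5.5],[[6,0,0],[0,0,0],5.5]]}}

```text
clock: 40.17
tool_pos: [0.5539, 0.2385, 0.2421]
eef_rot: [-0.032, 0.704, 0.036, 0.709]
contact_force: [-0.5, 4.6, 3.7]
opening: 0.719
```

```bash
cat > w.py <<'E'
from h import *
p,M,st=tool(); print(p,np.degrees(np.arctan2(M[1,1],M[0,1])),st["q"].round(2),st["contact_force"].round(1),st["moment"].round(2),st["opening"])
E
python3 w.py
```

```text
[0.55394066 0.23852362 0.24205545] 95.49810553748081 [-0.36  0.67 -0.22  1.65  0.18  0.84  1.02] [-0.5  4.6  3.7] [ 0.17 -0.09  0.17] 0.7190050358608834
```

Call:
{"method": "drive_tool", "body": {"deltas": [[[6,0,0],[0,0,0],5.5],[[6,0,0],[0,0,0],5.5],[[6,0,0],[0,0,0],5.5],[[6,0,0],[0,0,0],5.5],[[6,0,0],[0,0,0],5.5],[[6,0,0],[0,0,0],5.5],[[6,0,0],[0,0,0],5.5],[[6,0,0],[0,0,0],5.5],[[6,0,0],[0,0,0],5.5],[[6,0,0],[0,0,0],5.5],[[6,0,0],[0,0,0],5.5],[[6,0,0],[0,0,0],5.5]]}}

```text
clock: 41.17
tool_pos: [0.555, 0.2404, 0.242]
eef_rot: [0.392, 0.591, -0.383, 0.592]
contact_force: [4.3, 6.3, 1.1]
opening: 0.72
```

```bash
python3 w.py
```

```text
[0.55498548 0.24040828 0.24203069] 23.555877681984533 [-0.57  0.67  0.15  1.66 -0.13  0.81  0.05] [4.3 6.3 1.1] [ 0.85 -0.15  0.13] 0.7198461501165658
```

Call:
{"method": "drive_tool", "body": {"deltas": [[[6,0,0],[0,0,0],5.5],[[6,0,0],[0,0,0],5.5],[[6,0,0],[0,0,0],5.5],[[6,0,0],[0,0,0],5.5],[[6,0,0],[0,0,0],5.5],[[6,0,0],[0,0,0],5.5]]}}

```text
clock: 41.67
tool_pos: [0.5561, 0.2405, 0.2421]
eef_rot: [0.556, 0.443, -0.546, 0.443]
contact_force: [6.9, 6.0, -0.5]
opening: 0.719
```

```bash
python3 w.py
```

```text
[0.55614396 0.24052335 0.24208002] -12.45956597507141 [-0.67  0.69  0.34  1.66 -0.3   0.83 -0.42] [ 6.9  6.  -0.5] [ 1.15 -0.65  0.17] 0.7192905793880462
```

Call:
{"method": "drive_tool", "body": {"deltas": [[[0,0,0],[0,0.1,-0.2],5.5],[[6,0,0],[0,0,0],5.5],[[6,0,0],[0,0,0],5.5],[[6,0,0],[0,0,0],5.5],[[6,0,0],[0,0,0],5.5],[[6,0,0],[0,0,0],5.5],[[6,0,0],[0,0,0],5.5],[[6,0,0],[0,0,0],5.5],[[6,0,0],[0,0,0],5.5]]}}

```text
clock: 42.42
tool_pos: [0.5567, 0.2393, 0.242]
eef_rot: [0.687, 0.182, -0.68, 0.18]
contact_force: [0.4, -2.1, 5.6]
opening: 0.718
```

```bash
python3 w.py
```

```text
[0.55674748 0.23926753 0.24196666] -60.38079114951336 [-0.8   0.74  0.59  1.67 -0.51  0.88 -1.06] [ 0.4 -2.1  5.6] [-0.21  0.12  0.98] 0.7184079992206815
```

Call:
{"method": "drive_tool", "body": {"deltas": [[[3,0,0],[0,0,0],5.5],[[3,0,0],[0,0,0],5.5],[[0,0,0],[0,0,0],5.5]]}}

```text
clock: 42.67
tool_pos: [0.5559, 0.2388, 0.2418]
eef_rot: [0.694, 0.146, -0.689, 0.145]
contact_force: [1.5, -1.1, 6.0]
opening: 0.72
```

```bash
python3 w.py
```

```text
[0.5558815  0.23876957 0.24179986] -66.22447285034187 [-0.81  0.75  0.62  1.67 -0.53  0.89 -1.14] [ 1.5 -1.1  6. ] [-0.06 -0.01  0.37] 0.7195602567024612
```

Call:
{"method": "drive_tool", "body": {"deltas": [[[4,0,0],[0,0,0],5.5],[[4,0,0],[0,0,0],5.5]], "force": 30}}

```text
clock: 42.83
tool_pos: [0.5556, 0.2386, 0.2418]
eef_rot: [0.702, 0.099, -0.698, 0.097]
contact_force: [-0.4, -0.8, 4.9]
opening: 0.716
```

```bash
python3 w.py
```

```text
[0.55558109 0.23864889 0.24175271] -74.13209443976024 [-0.83  0.76  0.66  1.67 -0.56  0.91 -1.25] [-0.4 -0.8  4.9] [-0.27  0.15  1.32] 0.7164107901201796
```

Call:
{"method": "drive_tool", "body": {"deltas": [[[4,0,0],[0,0,0],5.5],[[4,0,0],[0,0,0],5.5]]}}

```text
clock: 43.0
tool_pos: [0.5554, 0.2387, 0.2417]
eef_rot: [0.707, 0.049, -0.703, 0.047]
contact_force: [0.0, -1.2, 5.3]
opening: 0.719
```

```bash
python3 w.py
```

```text
[0.55544624 0.23865216 0.24169418] -82.14139793130218 [-0.85  0.77  0.7   1.67 -0.6   0.92 -1.35] [ 0.  -1.2  5.3] [-0.23  0.3   1.41] 0.7187689933178275
```

Call:
{"method": "drive_tool", "body": {"deltas": [[[0,0,0],[0,0,0],8],[[0,0,0],[0,0,0],8],[[0,0,0],[0,0,0],8],[[0,0,0],[0,0,0],8],[[0,0,0],[-1,0,0],8],[[0,0,0],[-3,0,0],8],[[0,0,0],[-3,0,0],8],[[0,0,0],[-3,0,0],8],[[0,0,0],[-3,0,0],8],[[0,0,0],[0,0,0],8],[[0,0,0],[0,0,0],8]]}}

```text
clock: 43.92
tool_pos: [0.5555, 0.2375, 0.3728]
eef_rot: [0.709, 0.049, -0.702, 0.046]
contact_force: [-0.2, 0.0, -0.7]
opening: 0.906
```

```bash
python3 w.py; python3 - <<'E'
from h import *
t=snap("top"); c=t["color"].astype(int); g=(c[...,1]>c[...,0]+40)&(c[...,1]>c[...,2]+20); v,u=np.nonzero(g[150:350,180:345]); print("green u",u.min()+180,np.median(u)+180,u.max()+180,len(u))
# fascia front edge expected when home: proj of fascia top-front at drawer=0 (22 cm in)
print(proj(t,lw(-.1165+.22,-.1,.117)),proj(t,lw(-.1165+.22,.1,.117)))
for v in (185,200,300): print(v,np.nonzero(g[v,180:345])[0]+180)
E
```

```text
[0.55551629 0.23746371 0.37277106] -82.32655983004943 [-0.9   0.64  0.8   1.49 -0.48  1.2  -1.46] [-0.2  0.  -0.7] [-0.05  0.15 -0.01] 0.9063112317681682
green u 212 219.0 227 745
[224.67662521 197.71084832] [219.10274758 276.88835859]
185 [221 222 223 224 225]
200 [220 221 222 223 224]
300 [213 214 215 216 217]
```

```bash
python3 -c "
from plant import r
print(r.finish_job())"
```

```text
the job is handed in; nothing more can be done
None
```

The whole sequence was carried out in about 44 s of robot time and the job is handed in; it reports no verdict.

- **Carriers:** There were two on the bench, each about 0.37 kg. A trial lift put both balance points within about 5 mm of the grip, and they hung level on their way to the drawer. Both now lie level with the cell to the front:
  - **Middle lane:** Carrier 0 mm off lengthwise.
  - **+y lane:** Carrier sits about 12 mm towards the rear, against the back wall. That is more than intended but inside the 16 mm limit. I did not re-centre it, because the wall stops it going further back.
- **Stay and lid:** The stay was lifted about 0.45 rad off its pin and the lid lowered slowly. I judged it shut by touch: it met firm contact (17 N) at 96 mm, its shut height.
- **Drawer:** It was pushed until it stopped firmly (18 N). The camera shows the fascia against the counter, unchanged after cranking.
- **Handwheel:** One grasp turned it clockwise by about 4 rad, until the resisting torque rose from about 0.15 to 1.4 N m and the grip slipped, which I took as the stop. I did not check the pointer on the scale.

The gripper ended clear of everything, and neither the mouse nor the wipes were touched. One placing was pressed down a little firmly (about 20 N).

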